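# Close down the dart corner

### The job

The match is over, so close down the dart corner: slide every score slate up out of the wooden rack and stand it upright, cap up, down on the floor of one of the tin's three narrow pockets, and put every dart point first through a brass eyelet of the dart stand until its point stands in the rest below. Only when all of them are stowed, switch off the board light at the rocker by pressing down its raised end fully. Do not knock over or push about the bottle, the tumbler, the flight tin or the duster.

Things in the scene. Friction and masses are not known exactly. Their poses are not given: they have to be found in the camera images.
- stand: Loose dart stand, 0.9 kg: wooden foot 56 (x) x 170 (y) x 20 mm high with three round rests (9 mm wide, 12 mm deep) in its top, and 58 to 64 mm up a brass bar 26 x 150 mm with three round 11 mm through-holes (eyelets) exactly above the rests, held by a post at each end (y = +-72 mm). Origin: centre of underside; eyelets in a row along its y axis at y = -50, 0, 50 mm.
- block: Fixed wooden scoring block 60 (x) x 180 (y) x 60 mm high, rows of tiny drawn peg dots along its edges, and three round holes 11 mm wide and 52 mm deep in its top at y = -50, 0, 50 mm, x = 0, where the darts stand at the start. Origin: centre of underside.
- rack: Fixed dark wooden rack 110 (x) x 166 (y) x 55 mm high with three slots 9 mm wide (y) and 100 mm long (x), at y = -50, 0, 50 mm, floors 10 mm up; the slates stand in them at the start. Origin: centre of underside.
- tin: Loose open bare-metal tin, 0.8 kg, 110 (x) x 166 (y) x 62 mm high, walls 3 mm, floor 3 mm up. A cork insert, its top 58 mm up, leaves three pockets 14 mm wide (y) and 104 mm long (x), at y = -50, 0, 50 mm, open down to the tin's floor. Origin: centre of underside.
- rocker (a joint): Rocker of the board-light switch (rad): positive (up to 0.2) = on, far end down, end nearest the robot raised; negative (to -0.2) = off, near end down. It is stiff (about 2.5 N at its end) and stays where it is left. Black paddle 58 x 26 x 10 mm, pivoting across its middle, 45 mm up, on a brass plate on a fixed wooden base 90 x 70 mm.
- near_end (a point): Top face of the rocker near its robot-side end (22 mm from the pivot): raised when the light is on; press it down to switch off.
- far_end (a point): Top face of the rocker near its far end, 22 mm beyond the pivot.
- bottle: Green glass bottle, 66 mm wide, 220 mm tall, a bystander. Origin: centre of underside.
- tumbler: Glass tumbler, 76 mm wide, 90 mm tall, a bystander. Origin: centre of underside.
- flight_tin: Closed flat tin for dart flights, 50 x 80 x 22 mm, a bystander. Origin: centre of underside.
- duster: Board duster, 50 x 110 x 30 mm, a bystander. Origin: centre of underside.
- dart0: Dart without flight, 132 mm long, 26 g: steel point 3 mm thick and 32 mm long, knurled metal barrel 8 mm thick from 32 to 84 mm, black round stem 8 mm thick from 84 to 132 mm (grip here). Origin: tip of the point; z runs up along the dart to the stem. At the start it stands point down in a hole of the block, leaning up to 0.15 rad. May be absent (2 or 3 present).
- slate0: Score slate, dark panel 90 (x) x 5 (y) x 94 mm with a wooden cap strip 90 x 9 mm along its upper edge, 91 to 105 mm up (grip here); 110 g. Origin: middle of its lower edge, z up, y its normal. At the start it stands in a slot of the rack. May be absent (2 or 3 present).
- eye0 (a point): Centre of a brass eyelet of the stand, on the top face of the bar (64 mm above the stand's underside).
- rest0 (a point): Centre of the bottom of the rest below that eyelet (8 mm above the stand's underside): where the point of a stowed dart stands.
- dart1: Dart without flight, 132 mm long, 26 g: steel point 3 mm thick and 32 mm long, knurled metal barrel 8 mm thick from 32 to 84 mm, black round stem 8 mm thick from 84 to 132 mm (grip here). Origin: tip of the point; z runs up along the dart to the stem. At the start it stands point down in a hole of the block, leaning up to 0.15 rad. May be absent (2 or 3 present).
- slate1: Score slate, dark panel 90 (x) x 5 (y) x 94 mm with a wooden cap strip 90 x 9 mm along its upper edge, 91 to 105 mm up (grip here); 110 g. Origin: middle of its lower edge, z up, y its normal. At the start it stands in a slot of the rack. May be absent (2 or 3 present).
- eye1 (a point): Centre of a brass eyelet of the stand, on the top face of the bar (64 mm above the stand's underside).
- rest1 (a point): Centre of the bottom of the rest below that eyelet (8 mm above the stand's underside): where the point of a stowed dart stands.
- dart2: Dart without flight, 132 mm long, 26 g: steel point 3 mm thick and 32 mm long, knurled metal barrel 8 mm thick from 32 to 84 mm, black round stem 8 mm thick from 84 to 132 mm (grip here). Origin: tip of the point; z runs up along the dart to the stem. At the start it stands point down in a hole of the block, leaning up to 0.15 rad. May be absent (2 or 3 present).
- slate2: Score slate, dark panel 90 (x) x 5 (y) x 94 mm with a wooden cap strip 90 x 9 mm along its upper edge, 91 to 105 mm up (grip here); 110 g. Origin: middle of its lower edge, z up, y its normal. At the start it stands in a slot of the rack. May be absent (2 or 3 present).
- eye2 (a point): Centre of a brass eyelet of the stand, on the top face of the bar (64 mm above the stand's underside).
- rest2 (a point): Centre of the bottom of the rest below that eyelet (8 mm above the stand's underside): where the point of a stowed dart stands.
Things that resemble listed ones, but are neither listed nor needed, are in the scene too. Leave any turquoise look-alike of the slate0 alone.

How it is judged:
By the outcome, as a careful person would: the job done as asked, in the order asked, and still so for the second after the job is handed in, with the robot touching nothing.
Of dart0, dart1, dart2 only 2 to 3 are there at a start; the rules pass over those that are not, and their reading is None.
Of slate0, slate1, slate2 only 2 to 3 are there at a start; the rules pass over those that are not, and their reading is None.
At some moment in a run one of tin, stand may be knocked a few centimetres aside while the robot is not near it.
It also fails if it takes over 210 s, if anything falls off the work surface, if the arm or the gripper's body presses on something with over 40 N, if the wrist force passes 120 N, or if a joint passes its speed limit or range.

### The arm

A 7-joint arm with a two-finger parallel gripper is mounted at the origin on the work surface. World frame = base frame: x ahead of the robot, y to its left, z up, the work surface at z = 0. Lengths are in m, angles in rad, forces in N, time in s.
With the tool pointing down it reaches from about 0.35 to 0.9 m from the base axis. Payload 7.2 kg.
Tool frame: the origin (TCP) lies between the finger pads; the fingertips stand 14 mm ahead of it and the grasp point (between the pads) lies 5 mm behind it; z points along the fingers, y is the line along which they close (so a half turn about z gives the same grasp; the last joint's range is limited). The gripper opens to 85 mm and grips with 20 to 120 N. Pads are 22 mm wide; open, the fingers measure 114 mm over their backs; the gripper's body (76 mm by 85 mm) begins 54 mm behind the grasp point. The pads swing forward as they close: fully open they stand 13 mm farther back than shut.
Start: joints at [-1.371, 0.411, -0.013, 1.596, 0.006, 1.134, -0.082], TCP at [0.165, 0.603, 0.245] pointing down, gripper open.
Joint ranges: [-2.95, 2.95], [-0.29, 1.99], [-1.47, 1.44], [0.14, 2.54], [-1.03, 4.17], [0.13, 1.85], [-2.86, 2.86]. Speed limits (rad/s): [2.39, 2.39, 3.01, 3.01, 3.14, 3.14, 3.14].

### API

Orientations are given as a unit quaternion [x, y, z, w].
In Python, from station import state, get_image, finish_job gives the robot as it stands.
- The arm moves only by the shell command python3 -m creep 'ROWS' [FORCE]. ROWS is JSON, a list of rows, each an object of numbers: "jaw": the finger opening in m, from 0 to 0.0854; "tx", "ty", "tz": the shift along the tool's x, y, z in m; "spin": the turn about the tool's z in degrees. In form: [{"jaw": .., "tx": .., "ty": .., "tz": .., "spin": ..}, ...]. A call has 1 to 10 rows; each row shifts and turns the commanded pose from where the row before left it, along the tool's axes as they then stand; what a row does not reach is not made up. A row lasts 1/10 s, in which the tool goes at most 50 mm and 8.59 degrees, less where a joint would pass 70% of its speed; a pose out of reach is approached as far as the arm can. A call is refused whole if a number of a shift passes 0.05 or a number of a turn 8.59, either way. A call with a gripper value outside its range is refused whole. The fingers move at their own pace and stop on an object; FORCE is the grip in N (left out, the last holds). Time passes only in rows, so rows that do not move let the fingers close. It gives the time, the measured TCP pose, the force, the opening and the grip force at its end, in the units of the state.
- state(): the state, without advancing time (a new reading comes with each control period).
- get_image(name): name is "side" or "top"; returns a dict with "color" (480x640x3 uint8, red, green, blue), "range_z" (480x640 float32, m along the optical axis (not along the pixel's ray), 0 where there is no reading), "intrinsics" (3x3 intrinsics, pixels), "pose" (4x4, takes a point from camera to world coordinates). Camera axes: x right, y down, z forward; pixel columns grow to the right and rows downward; lengths in m; the calibration is good to about 2 mm. A picture is of the moment at which its call begins.
- finish_job(): hands the job in; it is judged then, once.
The state is a dict: "time": time; "qpos": joint angles; "qvel": joint speeds; "joint_torque": joint torques, N m; "ee_pos": TCP position; "orientation": TCP orientation; "force": force on the tool from outside, world axes, zero at the start; "ft_torque": the same for the moment, N m; "finger_gap": finger opening in m; "grip_force": force on a finger pad.
Only numpy, scipy, OpenCV 4.12 (cv2) and the standard library are available. Lean on these libraries where they do the work, as an engineer would, in place of code of your own. Each camera call takes 0.05 s, during which the arm holds its last target. There are 200 camera calls.

## Working session

There is one attempt and no reset: what is moved stays moved. The work goes in short steps, Python scripts to look and compute and a shell command to move; the robot and the scene stay as the last step left them, time stands still between calls to the robot, and variables do not carry over. Pictures are saved under pics/ and viewed, at most 14 in all, crops included, and the job is handed in when it is done.

```bash
ls; mkdir -p pics
cat > h.py <<'E'
import numpy as np,cv2
from station import state,get_image
def snap(n,f=None):
    d=get_image(n)
    if f: cv2.imwrite('pics/'+f,d['color'][:,:,::-1])
    np.savez('last_'+n,**d); return d
def load(n): return np.load('last_'+n+'.npz')
def pt(d,u,v,r=1):
    w=d['range_z'][v-r:v+r+1,u-r:u+r+1]; z=np.median(w[w>0]); K=d['intrinsics']
    return (d['pose']@[(u-K[0,2])/K[0,0]*z,(v-K[1,2])/K[1,1]*z,z,1])[:3]
def atz(d,u,v,h):
    K=d['intrinsics'];R=d['pose'][:3,:3];o=d['pose'][:3,3]
    r=R@[(u-K[0,2])/K[0,0],(v-K[1,2])/K[1,1],1]; return o+r*(h-o[2])/r[2]
def cloud(d):
    K=d['intrinsics'];v,u=np.mgrid[:480,:640];z=d['range_z']
    P=np.stack([(u-K[0,2])/K[0,0]*z,(v-K[1,2])/K[1,1]*z,z],-1)
    return P@d['pose'][:3,:3].T+d['pose'][:3,3]
def crop(d,f,u0,v0,u1,v1,s):
    cv2.imwrite('pics/'+f,cv2.resize(d['color'][v0:v1,u0:u1,::-1],None,fx=s,fy=s,interpolation=cv2.INTER_CUBIC))
E
python3 - <<'E'
from h import *
s=state(); print(s['time'],s['ee_pos'],s['orientation'],s['finger_gap'],s['force'])
for n in('top','side'):
    d=snap(n,n+'0.png'); print(d['intrinsics'],d['pose'])
E
```

```text
pics
0.0 [0.16529739 0.6022764  0.24445374] [ 1.33492391e-01  9.91049527e-01 -7.83767232e-04 -4.17686144e-05] 0.08554816452156822 [-0.0159359  -0.10209963  0.05585177]
[[563.20514771   0.         329.21685071]
 [  0.         563.20514771 239.00212001]
 [  0.           0.           1.        ]] [[-0.00144311 -0.99247223  0.12246141  0.43785921]
 [-0.99998072  0.00217178  0.00581693 -0.06579219]
 [-0.0060391  -0.12245065 -0.99245623  1.17638548]
 [ 0.          0.          0.          1.        ]]
[[447.92725566   0.         317.51703981]
 [  0.         447.92725566 239.77468375]
 [  0.           0.           1.        ]] [[-0.9732426  -0.12988541  0.18954845  0.39386031]
 [-0.22967243  0.524642   -0.81975688  0.6677552 ]
 [ 0.00702938 -0.84135638 -0.54043504  0.55489216]
 [ 0.          0.          0.          1.        ]]
```

View pics/top0.png

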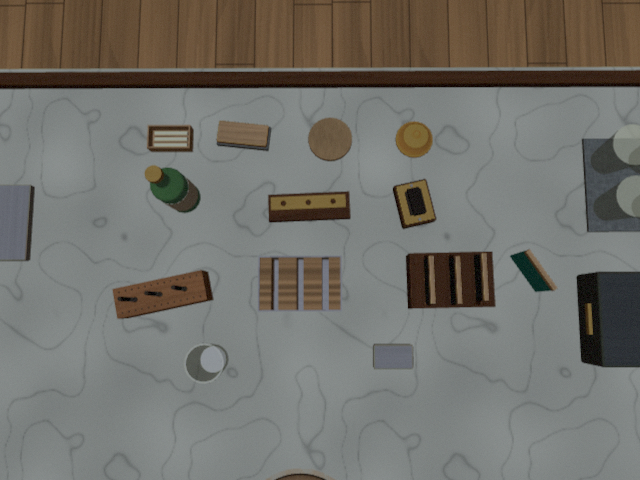

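View pics/side0.png

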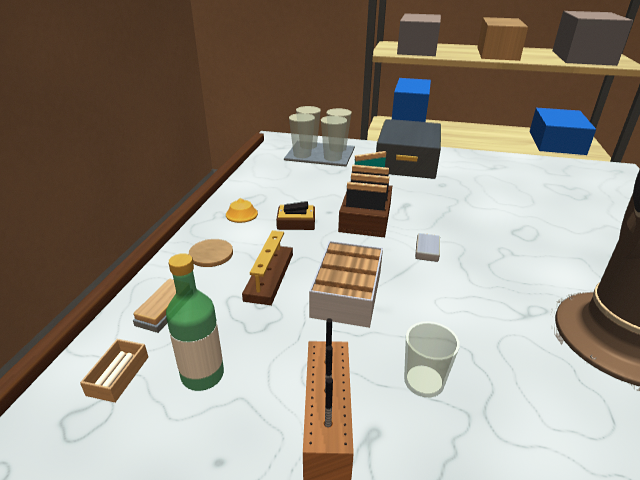

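Run:
```python
from h import *
d=load('top');c=d['color'][:,:,::-1]
r=lambda a,b,e,f,w,h:cv2.resize(c[b:f,a:e],(w,h),interpolation=cv2.INTER_CUBIC)
top=np.hstack([r(390,170,560,320,400,353),r(250,180,350,320,252,353)])
bot=r(100,260,225,325,480,250)
im=np.zeros((603,652,3),np.uint8);im[:353,:652]=top;im[353:,:480]=bot
cv2.imwrite('pics/comp.png',im[:600])
P=cloud(d)
# plane heights by region
def reg(u0,v0,u1,v1,zl,zh):
    p=P[v0:v1,u0:u1].reshape(-1,3);p=p[(p[:,2]>zl)&(p[:,2]<zh)]
    q=p[:,:2].astype(np.float32); return cv2.minAreaRect(q*1000),len(q),np.median(p[:,2])
print('caps');
m=((P[:,:,2]>.095)&(P[:,:,2]<.135)).astype(np.uint8); m[:, :395]=0;m[:,500:]=0;m[:240]=0;m[320:]=0
n,l,s,ce=cv2.connectedComponentsWithStats(m)
for i in range(1,n):
    if s[i,4]>20: q=P[l==i]; print(s[i],cv2.minAreaRect(np.float32(q[:,:2]*1000)),np.median(q[:,2]))
print('rack',reg(400,240,500,320,.045,.07))
print('tin',reg(250,245,350,320,.05,.07))
print('block',reg(105,260,220,325,.05,.07))
print('bar',reg(260,180,355,230,.055,.075))
print('foot',reg(260,180,355,230,.012,.03))
print('turq',reg(505,240,560,300,.01,.2))
print('table',P[440,100],P[440,500])
for v in range(188,228,4):print(v,np.round(pt(d,416,v)*1000,1))
for n,a in dict(bottle=(130,150,205,215),tumbler=(180,335,235,390)).items(): print(n,reg(*a,.03,.3))
```

```text
caps
[480 253   9  48 308] ((497.51873779296875, -352.4235534667969), (88.72364044189453, 10.40207576751709), 0.7753413915634155) 0.11359315338318177
[428 256   8  48 279] ((492.02728271484375, -252.7256622314453), (88.67842864990234, 9.862981796264648), 1.3113352060317993) 0.11366467204826836
[454 256   9  48 293] ((491.80572509765625, -302.8486022949219), (88.40267181396484, 10.636219024658203), 1.2289927005767822) 0.11397367022506821
rack (((494.040283203125, -303.09295654296875), (110.1341323852539, 168.2189483642578), 1.0882929563522339), 3367, np.float64(0.054602536865380635))
tin (((487.45257568359375, 0.12516021728515625), (165.47528076171875, 108.81214904785156), 89.92213439941406), 3608, np.float64(0.057874951035488786))
block (((466.3475036621094, 276.41693115234375), (60.463191986083984, 181.96803283691406), 12.040914535522461), 2606, np.float64(0.05930869518546811))
bar (((649.6531372070312, -16.728866577148438), (27.22315216064453, 150.00497436523438), 2.2477262020111084), 935, np.float64(0.06320503318639603))
foot (((649.6080932617188, -16.77007293701172), (57.89564514
[... 181 characters left out ...]
562469482422), 887, np.float64(0.07080663418340105))
table [0.17521574 0.40413237 0.00183269] [ 0.17411069 -0.40277294 -0.00277468]
188 [ 682.2 -236.8   44.7]
192 [ 673.5 -236.3   46.8]
196 [ 665.  -236.    47.7]
200 [ 656.4 -235.6   49.5]
204 [ 647.8 -235.2   51.3]
208 [ 639.3 -234.8   52.9]
212 [ 631.1 -234.7   52.4]
216 [ 625.8 -237.1   35.1]
220 [ 617.9 -237.3   32.7]
224 [ 610.6 -238.1   26.1]
bottle (((668.6864013671875, 243.38177490234375), (59.514774322509766, 66.16694641113281), 53.035072326660156), 1598, np.float64(0.1442434080340651))
tumbler (((334.77691650390625, 178.9364013671875), (74.34321594238281, 72.99479675292969), 89.72098541259766), 773, np.float64(0.07456683787631424))
```

View pics/comp.png

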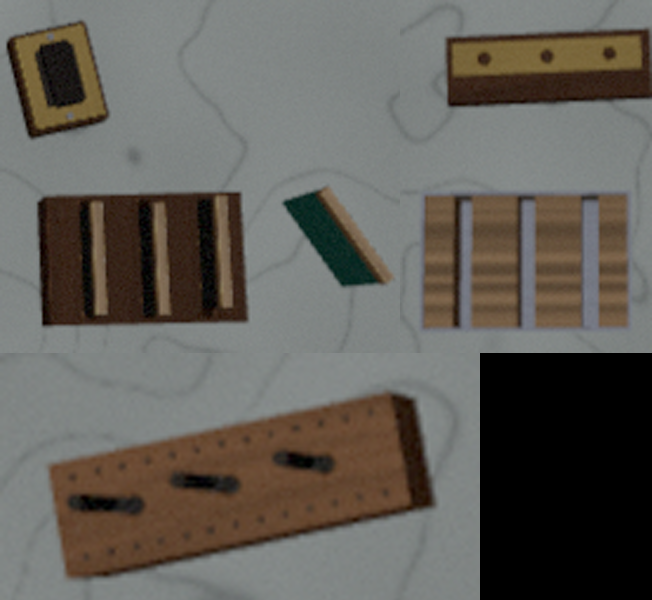

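The rack holds exactly three dark slates with wooden caps, at top-view pixels (431,280), (458,280) and (484,278). The look-alike is the turquoise slate lying outside the rack at (533,270), which I will leave alone. The darts are at (128,299), (153,294) and (180,288); the white sticks at (170,138) are not darts. The tin's pockets are around (303,283), the stand's eyelets at (283,203), (308,202) and (333,201), and the rocker at (415,203).

```bash
cat > go.py <<'E'
import sys,numpy as np
from station import state
from scipy.spatial.transform import Rotation as R
# go.py x y z yaw : yaw = world direction (deg) of tool y
x,y,z,yaw=map(float,sys.argv[1:5]); s=state()
M=R.from_quat(s['orientation']).as_matrix(); c=np.degrees(np.arctan2(M[1,1],M[0,1]))
sp=-((yaw-c+180)%360-180)
if abs(sp)>90 and len(sys.argv)<6: sp-=180*np.sign(sp)
M2=M@R.from_euler('z',sp,degrees=True).as_matrix()
d=np.array([x,y,z])-s['ee_pos']
print('t',round(s['time'],2),'pos',np.round(s['ee_pos'],4),'yaw',round(c,2),'tilt',np.round(M[:2,2],4),'q',np.round(s['qpos'],2),'gap',round(s['finger_gap'],4))
print('spin',round(sp,2),'then t(mm)',np.round(M2.T@d*1000,1))
E
python3 go.py .492 -.2527 .16 91.1
python3 - <<'E'
from h import *
d=load('top');P=cloud(d)
m=((P[:,:,2]>.075)&(P[:,:,2]<.16)).astype(np.uint8); m[:,:100]=0;m[:,230:]=0;m[:255]=0;m[330:]=0
n,l,s,ce=cv2.connectedComponentsWithStats(m,connectivity=8)
for i in range(1,n):
    if s[i,4]>5:
        q=P[l==i];c=q.mean(0);U,S,V=np.linalg.svd(q-c);v=V[0]*np.sign(V[0][2]);print(s[i],c.round(4),v.round(3),'z',q[:,2].min(),q[:,2].max(),'top',q[q[:,2]>q[:,2].max()-.01].mean(0).round(4))
a=np.radians(12.04);print([(466.3-np.sin(a)*k,276.4+np.cos(a)*k) for k in(-50,0,50)])
E
```

```text
t 0.1 pos [0.1653 0.6023 0.2446] yaw 74.66 tilt [-0.0003 -0.0014] q [-1.37  0.41 -0.01  1.6   0.01  1.13 -0.08] gap 0.0853
spin -16.44 then t(mm) [-310.3 -861.    85.6]
[171 286  13   5  52] [0.4765 0.2258 0.1174] [0.008 0.042 0.999] z 0.0760175057508532 0.14228647582841614 top [0.4766 0.2273 0.1391]
[144 291  15   6  62] [0.466  0.2747 0.1143] [0.006 0.026 1.   ] z 0.07557949627097726 0.14392064802766935 top [0.4662 0.2763 0.1393]
[118 297  16   5  69] [0.4556 0.3234 0.1154] [0.006 0.038 0.999] z 0.07529935421774847 0.14250973822098434 top [0.4557 0.3247 0.138 ]
[(np.float64(476.7297257971802), np.float64(227.49988936826793)), (np.float64(466.3), np.float64(276.4)), (np.float64(455.8702742028198), np.float64(325.300110631732))]
```

```bash
python3 -m creep '[{"jaw":0.03,"spin":-8.22},{"spin":-8.22},{"tx":-0.01,"ty":-0.02},{"tx":-0.015,"ty":-0.04},{"tx":-0.015,"ty":-0.04},{"tx":-0.015,"ty":-0.04},{"tx":-0.015,"ty":-0.04},{"tx":-0.015,"ty":-0.04},{"tx":-0.015,"ty":-0.04},{"tx":-0.015,"ty":-0.04}]' 60; python3 -m creep '[{"tx":-0.015,"ty":-0.04},{"tx":-0.015,"ty":-0.04},{"tx":-0.015,"ty":-0.04},{"tx":-0.015,"ty":-0.04},{"tx":-0.015,"ty":-0.04},{"tx":-0.015,"ty":-0.04},{"tx":-0.015,"ty":-0.04},{"tx":-0.015,"ty":-0.04},{"tx":-0.015,"ty":-0.04},{"tx":-0.015,"ty":-0.04}]'; python3 go.py .492 -.2527 .16 91.1
```

```text
t 0.1 pos [0.1653 0.6023 0.2446] yaw 74.66 tilt [-0.0003 -0.0014] q [-1.37  0.41 -0.01  1.6   0.01  1.13 -0.08] gap 0.0853
spin -16.44 then t(mm) [-310.3 -861.    85.6]invalid input
invalid input
```

```bash
python3 -m creep '[{"jaw":0.03,"tx":0,"ty":0,"tz":0,"spin":-8.22},{"jaw":0.03,"tx":0,"ty":0,"tz":0,"spin":-8.22}]' 60; python3 -m creep '[{"jaw":0.03,"tx":-0.01,"ty":-0.03,"tz":0,"spin":0},{"jaw":0.03,"tx":-0.015,"ty":-0.04,"tz":0,"spin":0},{"jaw":0.03,"tx":-0.015,"ty":-0.04,"tz":0,"spin":0},{"jaw":0.03,"tx":-0.015,"ty":-0.04,"tz":0,"spin":0},{"jaw":0.03,"tx":-0.015,"ty":-0.04,"tz":0,"spin":0},{"jaw":0.03,"tx":-0.015,"ty":-0.04,"tz":0,"spin":0},{"jaw":0.03,"tx":-0.015,"ty":-0.04,"tz":0,"spin":0},{"jaw":0.03,"tx":-0.015,"ty":-0.04,"tz":0,"spin":0},{"jaw":0.03,"tx":-0.015,"ty":-0.04,"tz":0,"spin":0},{"jaw":0.03,"tx":-0.015,"ty":-0.04,"tz":0,"spin":0}]'; python3 go.py .492 -.2527 .16 91.1
```

```text
time: 0.3
ee_pos: [0.1652, 0.6024, 0.2447]
orientation: [-0.012, 1.0, -0.001, -0.0]
force: [-0.0, 0.5, 0.2]
finger_gap: 0.0594
grip_force: 0.0
time: 1.3
ee_pos: [0.318, 0.2138, 0.2452]
orientation: [-0.01, 1.0, 0.0, -0.0]
force: [0.7, 0.1, 0.3]
finger_gap: 0.0301
grip_force: 0.0
t 1.3 pos [0.318  0.2138 0.2452] yaw 91.1 tilt [-0.      0.0002] q [-0.87 -0.02  0.15  2.14  0.    1.02  0.87] gap 0.0301
spin 0.0 then t(mm) [-165.  -469.7   85.1]
```

```bash
python3 -m creep '[{"jaw":0.03,"tx":-0.015,"ty":-0.045,"tz":0,"spin":0},{"jaw":0.03,"tx":-0.015,"ty":-0.045,"tz":0,"spin":0},{"jaw":0.03,"tx":-0.015,"ty":-0.045,"tz":0,"spin":0},{"jaw":0.03,"tx":-0.015,"ty":-0.045,"tz":0,"spin":0},{"jaw":0.03,"tx":-0.015,"ty":-0.045,"tz":0,"spin":0},{"jaw":0.03,"tx":-0.015,"ty":-0.045,"tz":0,"spin":0},{"jaw":0.03,"tx":-0.015,"ty":-0.045,"tz":0,"spin":0},{"jaw":0.03,"tx":-0.015,"ty":-0.045,"tz":0,"spin":0},{"jaw":0.03,"tx":-0.02,"ty":-0.045,"tz":0.03,"spin":0},{"jaw":0.03,"tx":-0.015,"ty":-0.045,"tz":0.03,"spin":0}]';python3 -m creep '[{"jaw":0.03,"tx":-0.01,"ty":-0.02,"tz":0,"spin":0},{"jaw":0.03,"tx":0,"ty":0,"tz":0,"spin":0},{"jaw":0.03,"tx":0,"ty":0,"tz":0,"spin":0}]'; python3 go.py .492 -.2527 .103 91.1
```

```text
time: 2.3
ee_pos: [0.4784, -0.2222, 0.1922]
orientation: [-0.01, 1.0, -0.0, 0.001]
force: [0.7, 0.4, 1.0]
finger_gap: 0.0298
grip_force: 0.0
time: 2.6
ee_pos: [0.4868, -0.2405, 0.192]
orientation: [-0.009, 1.0, 0.0, -0.001]
force: [-0.5, -0.4, -0.1]
finger_gap: 0.0302
grip_force: 0.0
t 2.6 pos [ 0.4868 -0.2405  0.192 ] yaw 91.03 tilt [-0.0014  0.0001] q [-0.15  0.38  0.67  1.89 -0.28  0.97  2.24] gap 0.0302
spin -0.07 then t(mm) [ -5.1 -12.3  89. ]
```

```bash
python3 -m creep '[{"jaw":0.03,"tx":-0.005,"ty":-0.012,"tz":0.02,"spin":0},{"jaw":0.03,"tx":0,"ty":0,"tz":0.03,"spin":0},{"jaw":0.03,"tx":0,"ty":0,"tz":0.03,"spin":0},{"jaw":0.03,"tx":0,"ty":0,"tz":0.009,"spin":0},{"jaw":0.03,"tx":0,"ty":0,"tz":0,"spin":0},{"jaw":0.03,"tx":0,"ty":0,"tz":0,"spin":0}]'; python3 go.py .492 -.2527 .103 91.1
python3 -m creep '[{"jaw":0.0,"tx":0,"ty":0,"tz":0,"spin":0},{"jaw":0.0,"tx":0,"ty":0,"tz":0,"spin":0},{"jaw":0.0,"tx":0,"ty":0,"tz":0,"spin":0},{"jaw":0.0,"tx":0,"ty":0,"tz":0,"spin":0},{"jaw":0.0,"tx":0,"ty":0,"tz":0,"spin":0}]' 60; python3 go.py .492 -.2527 .103 91.1
```

```text
time: 3.2
ee_pos: [0.4932, -0.2521, 0.1048]
orientation: [-0.01, 1.0, -0.0, 0.001]
force: [0.8, -0.1, 0.4]
finger_gap: 0.0299
grip_force: 0.0
t 3.2 pos [ 0.4932 -0.2521  0.1048] yaw 91.13 tilt [ 0.0015 -0.0002] q [-0.06  0.51  0.6   1.94 -0.39  0.81  2.34] gap 0.0299
spin 0.03 then t(mm) [ 1.2 -0.6  1.8]
time: 3.7
ee_pos: [0.4934, -0.2527, 0.1051]
orientation: [-0.01, 1.0, -0.0, 0.001]
force: [-1.7, 0.1, 8.1]
finger_gap: 0.0079
grip_force: 59.2
t 3.7 pos [ 0.4934 -0.2527  0.1051] yaw 91.09 tilt [ 0.0026 -0.0004] q [-0.06  0.51  0.6   1.94 -0.4   0.81  2.35] gap 0.0079
spin -0.01 then t(mm) [1.4 0.  2.1]
```

```bash
python3 -m creep '[{"jaw":0.0,"tx":0,"ty":0,"tz":-0.01,"spin":0},{"jaw":0.0,"tx":0,"ty":0,"tz":-0.02,"spin":0},{"jaw":0.0,"tx":0,"ty":0,"tz":-0.03,"spin":0},{"jaw":0.0,"tx":0,"ty":0,"tz":-0.03,"spin":0},{"jaw":0.0,"tx":0,"ty":0,"tz":-0.02,"spin":0},{"jaw":0.0,"tx":0,"ty":0.02,"tz":0,"spin":1.2},{"jaw":0.0,"tx":0,"ty":0.03,"tz":0,"spin":0},{"jaw":0.0,"tx":0,"ty":0.04,"tz":0,"spin":0},{"jaw":0.0,"tx":0,"ty":0.04,"tz":0,"spin":0},{"jaw":0.0,"tx":0,"ty":0.04,"tz":0,"spin":0}]'; python3 -m creep '[{"jaw":0.0,"tx":0.002,"ty":0.04,"tz":0,"spin":0},{"jaw":0.0,"tx":0.002,"ty":0.03,"tz":0,"spin":0},{"jaw":0.0,"tx":0,"ty":0.02,"tz":0,"spin":0},{"jaw":0.0,"tx":0,"ty":0.01,"tz":0,"spin":0},{"jaw":0.0,"tx":0,"ty":0,"tz":0,"spin":0}]';python3 go.py .4889 .0501 .103 89.9
python3 - <<'E'
from h import *
d=snap('top','t1.png');snap('side','s1.png')
P=cloud(d)
p=P[190:330,220:400].reshape(-1,3);p=p[(p[:,2]>.05)&(p[:,2]<.07)&(p[:,0]<.56)]
print(cv2.minAreaRect(np.float32(p[:,:2]*1000)))
im=np.hstack([load('top')['color'][150:330,220:520],load('side')['color'][150:330,220:520]])[:,:,::-1]
im=np.vstack([cv2.resize(im[:,:300],(600,360)),]);im2=cv2.resize(load('side')['color'][140:340,240:480,::-1],(288,240))
o=np.zeros((600,600,3),np.uint8);o[:360]=im;o[360:,:288]=im2;cv2.imwrite('pics/c1.png',o)
E
```

```text
time: 4.7
ee_pos: [0.4921, -0.081, 0.2144]
orientation: [0.001, 1.0, 0.0, 0.0]
force: [1.0, 0.0, -1.3]
finger_gap: 0.008
grip_force: 58.8
time: 5.2
ee_pos: [0.4887, 0.0187, 0.214]
orientation: [-0.0, 1.0, 0.0, 0.0]
force: [-0.8, 0.0, -1.3]
finger_gap: 0.008
grip_force: 58.8
t 5.2 pos [0.4887 0.0187 0.214 ] yaw 90.01 tilt [0.0004 0.0004] q [-0.66  0.23  0.62  1.99 -0.16  0.97  1.61] gap 0.008
spin 0.11 then t(mm) [-1.00e-01  3.14e+01  1.11e+02]
((487.324462890625, -39.06264877319336), (86.80012512207031, 108.86038208007812), 89.79641723632812)
```

View pics/c1.png

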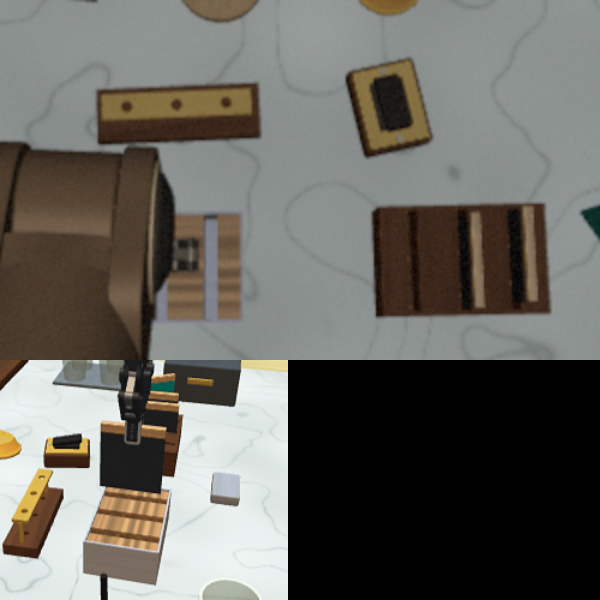

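The slate hangs upright in the fingers, the left rack slot is empty, and the tin has not moved.

```bash
python3 -m creep '[{"jaw":0.0,"tx":0,"ty":0.02,"tz":0,"spin":0},{"jaw":0.0,"tx":0,"ty":0.011,"tz":0,"spin":0},{"jaw":0.0,"tx":0,"ty":0,"tz":0.02,"spin":0},{"jaw":0.0,"tx":0,"ty":0,"tz":0.02,"spin":0},{"jaw":0.0,"tx":0,"ty":0,"tz":0,"spin":0}]';python3 go.py .4889 .0501 .099 89.9
```

```text
time: 5.8
ee_pos: [0.4872, 0.0477, 0.1717]
orientation: [0.001, 1.0, -0.001, -0.002]
force: [0.0, 0.4, -1.6]
finger_gap: 0.0077
grip_force: 58.6
t 5.8 pos [0.4872 0.0477 0.1717] yaw 89.84 tilt [-0.0038 -0.0016] q [-0.68  0.29  0.59  2.03 -0.21  0.88  1.59] gap 0.0077
spin -0.06 then t(mm) [-2.   2.5 72.7]
```

```bash
python3 -m creep '[{"jaw":0.0,"tx":-0.001,"ty":0.002,"tz":0.015,"spin":0},{"jaw":0.0,"tx":0,"ty":0,"tz":0.015,"spin":0},{"jaw":0.0,"tx":0,"ty":0,"tz":0.015,"spin":0},{"jaw":0.0,"tx":0,"ty":0,"tz":0.015,"spin":0},{"jaw":0.0,"tx":0,"ty":0,"tz":0.007,"spin":0},{"jaw":0.0,"tx":0,"ty":0,"tz":0,"spin":0},{"jaw":0.0,"tx":0,"ty":0,"tz":0,"spin":0}]';python3 go.py .4889 .0501 .098 89.9
```

```text
time: 6.5
ee_pos: [0.4901, 0.0504, 0.1072]
orientation: [0.001, 1.0, 0.0, 0.0]
force: [0.3, -1.2, -0.8]
finger_gap: 0.0079
grip_force: 58.8
t 6.5 pos [0.4901 0.0504 0.1072] yaw 89.86 tilt [0.0007 0.    ] q [-0.63  0.4   0.54  2.08 -0.3   0.74  1.67] gap 0.0079
spin -0.04 then t(mm) [ 1.3 -0.3  9.2]
```

```bash
python3 -m creep '[{"jaw":0.0,"tx":0,"ty":0,"tz":0.004,"spin":0},{"jaw":0.0,"tx":0,"ty":0,"tz":0.003,"spin":0},{"jaw":0.0,"tx":0,"ty":0,"tz":0.001,"spin":0},{"jaw":0.0,"tx":0,"ty":0,"tz":0,"spin":0}]';python3 -m creep '[{"jaw":0.0,"tx":0,"ty":0,"tz":0.002,"spin":0},{"jaw":0.0,"tx":0,"ty":0,"tz":0,"spin":0}]'
```

```text
time: 6.9
ee_pos: [0.4896, 0.0508, 0.0985]
orientation: [0.001, 1.0, 0.0, -0.0]
force: [-0.2, 0.3, -1.1]
finger_gap: 0.0077
grip_force: 58.8
time: 7.1
ee_pos: [0.4898, 0.0508, 0.098]
orientation: [0.001, 1.0, 0.001, 0.0]
force: [-6.6, 0.5, 20.5]
finger_gap: 0.0074
grip_force: 61.9
```

```bash
python3 -m creep '[{"jaw":0.03,"tx":0,"ty":0,"tz":-0.001,"spin":0},{"jaw":0.03,"tx":0,"ty":0,"tz":0,"spin":0},{"jaw":0.03,"tx":0,"ty":0,"tz":0,"spin":0},{"jaw":0.03,"tx":0,"ty":0,"tz":-0.02,"spin":0},{"jaw":0.03,"tx":0,"ty":0,"tz":-0.03,"spin":0},{"jaw":0.03,"tx":0,"ty":0,"tz":-0.03,"spin":0},{"jaw":0.03,"tx":0,"ty":-0.02,"tz":0,"spin":-1.2},{"jaw":0.03,"tx":0,"ty":-0.035,"tz":0,"spin":0},{"jaw":0.03,"tx":0,"ty":-0.04,"tz":0,"spin":0},{"jaw":0.03,"tx":0,"ty":-0.04,"tz":0,"spin":0}]';python3 -m creep '[{"jaw":0.03,"tx":0,"ty":-0.04,"tz":0,"spin":0},{"jaw":0.03,"tx":0,"ty":-0.04,"tz":0,"spin":0},{"jaw":0.03,"tx":0,"ty":-0.04,"tz":0,"spin":0},{"jaw":0.03,"tx":0,"ty":-0.04,"tz":0,"spin":0},{"jaw":0.03,"tx":0,"ty":-0.03,"tz":0,"spin":0},{"jaw":0.03,"tx":0,"ty":-0.02,"tz":0,"spin":0},{"jaw":0.03,"tx":0,"ty":0,"tz":0,"spin":0},{"jaw":0.03,"tx":0,"ty":0,"tz":0,"spin":0}]';python3 go.py .493 -.3028 .103 91.2
```

```text
time: 8.1
ee_pos: [0.4918, -0.0852, 0.1776]
orientation: [-0.01, 1.0, 0.0, 0.0]
force: [1.2, -1.2, -0.0]
finger_gap: 0.0297
grip_force: 0.0
time: 8.9
ee_pos: [0.4955, -0.294, 0.1771]
orientation: [-0.009, 1.0, 0.0, -0.0]
force: [-0.4, 0.2, -0.0]
finger_gap: 0.03
grip_force: 0.0
t 8.9 pos [ 0.4955 -0.294   0.1771] yaw 91.05 tilt [-0.0009  0.0006] q [-0.03  0.45  0.65  1.83 -0.33  0.97  2.35] gap 0.03
spin -0.15 then t(mm) [ 2.7 -8.8 74.1]
```

```bash
cat > look.py <<'E'
from h import *
d=snap('top');P=cloud(d)
m=((P[:,:,2]>.098)&(P[:,:,2]<.125)).astype(np.uint8); m[:,:255]=0;m[:,500:]=0;m[:240]=0;m[325:]=0
n,l,s,ce=cv2.connectedComponentsWithStats(m)
for i in range(1,n):
    if s[i,4]>40: q=P[l==i]; r=cv2.minAreaRect(np.float32(q[:,:2]*1000)); print('cap',np.round(r[0],1),np.round(r[1],1),round(r[2],1),'z',np.median(q[:,2]).round(4))
def reg(t,u0,v0,u1,v1,zl,zh):
    p=P[v0:v1,u0:u1].reshape(-1,3);p=p[(p[:,2]>zl)&(p[:,2]<zh)]
    if len(p)>20: r=cv2.minAreaRect(np.float32(p[:,:2]*1000));print(t,len(p),np.round(r[0],1),np.round(r[1],1),round(r[2],2))
reg('tin',220,235,390,330,.05,.068)
reg('bar',225,165,385,238,.056,.072)
reg('foot',225,165,385,238,.012,.03)
E
python3 look.py
```

```text
cap [488.2  50.2] [ 9.6 87.3] 89.7 z 0.1072
tin 3526 [4.875e+02 1.000e-01] [165.3 109.1] 89.89
bar 932 [649.4 -16.8] [ 27.3 149.8] 2.54
foot 1262 [649.5 -16.8] [ 57.5 170.2] 1.98
```

```bash
python3 -m creep '[{"jaw":0.03,"tx":0.002,"ty":-0.0088,"tz":0.02,"spin":0},{"jaw":0.03,"tx":0,"ty":0,"tz":0.025,"spin":0},{"jaw":0.03,"tx":0,"ty":0,"tz":0.02,"spin":0},{"jaw":0.03,"tx":0,"ty":0,"tz":0.0085,"spin":0},{"jaw":0.03,"tx":0,"ty":0,"tz":0,"spin":0},{"jaw":0.03,"tx":0,"ty":0,"tz":0,"spin":0}]'; python3 go.py .493 -.3028 .105 91.2
```

```text
time: 9.55
ee_pos: [0.4946, -0.3027, 0.1047]
orientation: [-0.01, 1.0, -0.0, 0.0]
force: [-0.2, -0.3, 0.2]
finger_gap: 0.03
grip_force: 0.0
t 9.55 pos [ 0.4946 -0.3027  0.1047] yaw 91.14 tilt [ 0.0007 -0.0002] q [ 0.03  0.55  0.59  1.88 -0.41  0.84  2.43] gap 0.03
spin -0.06 then t(mm) [ 1.6 -0.1 -0.3]
```

```bash
python3 -m creep '[{"jaw":0.0,"tx":0,"ty":0,"tz":0,"spin":0},{"jaw":0.0,"tx":0,"ty":0,"tz":0,"spin":0},{"jaw":0.0,"tx":0,"ty":0,"tz":0,"spin":0},{"jaw":0.0,"tx":0,"ty":0,"tz":0,"spin":0},{"jaw":0.0,"tx":0,"ty":0,"tz":-0.01,"spin":0},{"jaw":0.0,"tx":0,"ty":0,"tz":-0.02,"spin":0},{"jaw":0.0,"tx":0,"ty":0,"tz":-0.03,"spin":0},{"jaw":0.0,"tx":0,"ty":0,"tz":-0.03,"spin":0},{"jaw":0.0,"tx":0,"ty":0,"tz":-0.02,"spin":0},{"jaw":0.0,"tx":0.002,"ty":0.02,"tz":0,"spin":1.2}]' 60; python3 -m creep '[{"jaw":0.0,"tx":0.002,"ty":0.03,"tz":0,"spin":0},{"jaw":0.0,"tx":0,"ty":0.04,"tz":0,"spin":0},{"jaw":0.0,"tx":0,"ty":0.04,"tz":0,"spin":0},{"jaw":0.0,"tx":0,"ty":0.04,"tz":0,"spin":0},{"jaw":0.0,"tx":0,"ty":0.04,"tz":0,"spin":0},{"jaw":0.0,"tx":0,"ty":0.04,"tz":0,"spin":0},{"jaw":0.0,"tx":0,"ty":0.03,"tz":0,"spin":0},{"jaw":0.0,"tx":0,"ty":0.02,"tz":0,"spin":0},{"jaw":0.0,"tx":0,"ty":0,"tz":0,"spin":0},{"jaw":0.0,"tx":0,"ty":0,"tz":0,"spin":0}]';python3 go.py .4903 0 .103 89.9; python3 look.py
```

```text
time: 10.55
ee_pos: [0.4923, -0.2865, 0.2179]
orientation: [0.003, 1.0, -0.002, 0.003]
force: [0.2, -0.6, -1.6]
finger_gap: 0.0078
grip_force: 58.6
time: 11.55
ee_pos: [0.49, -0.0033, 0.2144]
orientation: [0.001, 1.0, -0.0, 0.0]
force: [-0.4, -0.6, -0.8]
finger_gap: 0.0076
grip_force: 58.6
t 11.55 pos [ 0.49   -0.0033  0.2144] yaw 89.94 tilt [ 0.0002 -0.0002] q [-0.62  0.23  0.62  1.99 -0.16  0.97  1.65] gap 0.0076
spin 0.04 then t(mm) [ -0.2   3.3 111.4]
cap [ 497.5 -352.4] [88.7 10.6] 1.2 z 0.1136
tin 794 [487.3 -55.9] [ 53.3 108.9] 89.67
bar 930 [649.8 -16.8] [ 27.7 149.5] 1.91
foot 1256 [649.2 -16.8] [ 58.1 170.4] 2.01
```

```bash
python3 -m creep '[{"jaw":0.0,"tx":0,"ty":0.0033,"tz":0.02,"spin":0},{"jaw":0.0,"tx":0,"ty":0,"tz":0.02,"spin":0},{"jaw":0.0,"tx":0,"ty":0,"tz":0.01,"spin":0},{"jaw":0.0,"tx":0,"ty":0,"tz":0,"spin":0},{"jaw":0.0,"tx":0,"ty":0,"tz":0.015,"spin":0},{"jaw":0.0,"tx":0,"ty":0,"tz":0.015,"spin":0},{"jaw":0.0,"tx":0,"ty":0,"tz":0.015,"spin":0},{"jaw":0.0,"tx":0,"ty":0,"tz":0.01,"spin":0},{"jaw":0.0,"tx":0,"ty":0,"tz":0.005,"spin":0},{"jaw":0.0,"tx":0,"ty":0,"tz":0,"spin":0}]';python3 go.py .4903 0 .098 89.9
```

```text
time: 12.6
ee_pos: [0.4901, -0.0001, 0.104]
orientation: [0.001, 1.0, -0.0, -0.0]
force: [-0.7, -1.1, -0.8]
finger_gap: 0.0078
grip_force: 58.7
t 12.6 pos [ 4.901e-01 -1.000e-04  1.040e-01] yaw 89.88 tilt [-0.0004 -0.0002] q [-0.53  0.4   0.54  2.09 -0.31  0.73  1.78] gap 0.0078
spin -0.02 then t(mm) [-0.2  0.1  6. ]
```

Settle on the floor, release, then go to the third slate (0.4975, -0.3524).

```bash
python3 -m creep '[{"jaw":0.0,"tx":0,"ty":0,"tz":0.004,"spin":0},{"jaw":0.0,"tx":0,"ty":0,"tz":0.002,"spin":0},{"jaw":0.0,"tx":0,"ty":0,"tz":0.001,"spin":0},{"jaw":0.0,"tx":0,"ty":0,"tz":0,"spin":0}]';python3 -m creep '[{"jaw":0.03,"tx":0,"ty":0,"tz":0,"spin":0},{"jaw":0.03,"tx":0,"ty":0,"tz":0,"spin":0},{"jaw":0.03,"tx":0,"ty":0,"tz":0,"spin":0},{"jaw":0.03,"tx":0,"ty":0,"tz":-0.02,"spin":0},{"jaw":0.03,"tx":0,"ty":0,"tz":-0.03,"spin":0},{"jaw":0.03,"tx":0,"ty":0,"tz":-0.03,"spin":0},{"jaw":0.03,"tx":-0.002,"ty":-0.02,"tz":0,"spin":-1.1},{"jaw":0.03,"tx":-0.002,"ty":-0.035,"tz":0,"spin":0},{"jaw":0.03,"tx":0,"ty":-0.04,"tz":0,"spin":0},{"jaw":0.03,"tx":0,"ty":-0.04,"tz":0,"spin":0}]';python3 -m creep '[{"jaw":0.03,"tx":0,"ty":-0.04,"tz":0,"spin":0},{"jaw":0.03,"tx":0,"ty":-0.04,"tz":0,"spin":0},{"jaw":0.03,"tx":0,"ty":-0.04,"tz":0,"spin":0},{"jaw":0.03,"tx":0,"ty":-0.04,"tz":0,"spin":0},{"jaw":0.03,"tx":0,"ty":-0.03,"tz":0,"spin":0},{"jaw":0.03,"tx":0,"ty":-0.02,"tz":0,"spin":0},{"jaw":0.03,"tx":0,"ty":0,"tz":0,"spin":0},{"jaw":0.03,"tx":0,"ty":0,"tz":0,"spin":0}]';python3 go.py .499 -.3524 .105 91.0;python3 look.py
```

```text
time: 13.0
ee_pos: [0.4905, 0.0002, 0.0982]
orientation: [0.001, 1.0, 0.0, 0.0]
force: [-3.6, 0.5, 11.5]
finger_gap: 0.0082
grip_force: 60.4
time: 14.0
ee_pos: [0.4962, -0.1357, 0.1772]
orientation: [-0.009, 1.0, 0.0, 0.0]
force: [0.8, 0.1, 0.5]
finger_gap: 0.0299
grip_force: 0.0
time: 14.8
ee_pos: [0.4995, -0.3446, 0.1766]
orientation: [-0.008, 1.0, 0.0, -0.0]
force: [-0.7, -0.4, 0.5]
finger_gap: 0.0297
grip_force: 0.0
t 14.8 pos [ 0.4995 -0.3446  0.1766] yaw 90.95 tilt [-0.0007  0.0006] q [ 0.07  0.5   0.64  1.75 -0.35  1.    2.42] gap 0.0297
spin -0.05 then t(mm) [ 0.6 -7.8 71.6]
cap [ 530.6 -352.2] [22.7 10.4] 2.9 z 0.1134
cap [488.1  50. ] [ 9.2 87. ] 89.7 z 0.107
cap [ 4.871e+02 -1.000e-01] [88.9  8.1] 0.1 z 0.1071
cap [ 472.2 -352.9] [30.2  9.9] 0.3 z 0.1129
tin 3481 [4.875e+02 2.000e-01] [165.4 108.8] 89.91
bar 927 [649.8 -16.7] [ 27.4 149.8] 2.22
foot 1262 [649.3 -16.8] [ 57.3 170.1] 2.44
```

```bash
python3 -m creep '[{"jaw":0.03,"tx":0,"ty":-0.0078,"tz":0.02,"spin":0},{"jaw":0.03,"tx":0,"ty":0,"tz":0.025,"spin":0},{"jaw":0.03,"tx":0,"ty":0,"tz":0.02,"spin":0},{"jaw":0.03,"tx":0,"ty":0,"tz":0.0065,"spin":0},{"jaw":0.03,"tx":0,"ty":0,"tz":0,"spin":0},{"jaw":0.03,"tx":0,"ty":0,"tz":0,"spin":0}]'; python3 go.py .4995 -.3524 .105 91.0; python3 -m creep '[{"jaw":0.0,"tx":0,"ty":0,"tz":0,"spin":0},{"jaw":0.0,"tx":0,"ty":0,"tz":0,"spin":0},{"jaw":0.0,"tx":0,"ty":0,"tz":0,"spin":0},{"jaw":0.0,"tx":0,"ty":0,"tz":0,"spin":0},{"jaw":0.0,"tx":0,"ty":0,"tz":-0.01,"spin":0},{"jaw":0.0,"tx":0,"ty":0,"tz":-0.02,"spin":0},{"jaw":0.0,"tx":0,"ty":0,"tz":-0.03,"spin":0},{"jaw":0.0,"tx":0,"ty":0,"tz":-0.03,"spin":0},{"jaw":0.0,"tx":0,"ty":0,"tz":-0.02,"spin":0},{"jaw":0.0,"tx":0.002,"ty":0.02,"tz":0,"spin":1.1}]' 60; python3 go.py .4895 -.0501 .21 89.9
```

```text
time: 15.45
ee_pos: [0.5005, -0.3522, 0.1064]
orientation: [-0.009, 1.0, -0.0, 0.0]
force: [0.1, -0.1, -0.0]
finger_gap: 0.0297
grip_force: 0.0
t 15.45 pos [ 0.5005 -0.3522  0.1064] yaw 91.04 tilt [ 0.0009 -0.0003] q [ 0.12  0.6   0.59  1.79 -0.42  0.88  2.49] gap 0.0297
spin 0.04 then t(mm) [ 1.  -0.1  1.4]
time: 16.45
ee_pos: [0.4979, -0.3361, 0.2195]
orientation: [0.003, 1.0, -0.002, 0.002]
force: [-0.5, 0.1, -1.2]
finger_gap: 0.0078
grip_force: 58.7
t 16.45 pos [ 0.4979 -0.3361  0.2195] yaw 89.69 tilt [ 0.0048 -0.0044] q [ 0.02  0.45  0.67  1.73 -0.31  1.07  2.36] gap 0.0078
spin -0.21 then t(mm) [  8.9 286.    8.2]
```

```bash
python3 -m creep '[{"jaw":0.0,"tx":0.003,"ty":0.03,"tz":0,"spin":0},{"jaw":0.0,"tx":0.003,"ty":0.04,"tz":0,"spin":0},{"jaw":0.0,"tx":0.001,"ty":0.04,"tz":0,"spin":0},{"jaw":0.0,"tx":0,"ty":0.04,"tz":0,"spin":0},{"jaw":0.0,"tx":0,"ty":0.04,"tz":0,"spin":0},{"jaw":0.0,"tx":0,"ty":0.04,"tz":0,"spin":0},{"jaw":0.0,"tx":0,"ty":0.03,"tz":0,"spin":0},{"jaw":0.0,"tx":0,"ty":0.02,"tz":0,"spin":0},{"jaw":0.0,"tx":0,"ty":0,"tz":0,"spin":0},{"jaw":0.0,"tx":0,"ty":0,"tz":0,"spin":0}]';python3 go.py .4905 -.0501 .0994 89.9; python3 look.py
```

```text
time: 17.45
ee_pos: [0.4909, -0.0527, 0.216]
orientation: [0.001, 1.0, -0.0, 0.0]
force: [0.9, -1.1, -0.4]
finger_gap: 0.0073
grip_force: 58.7
t 17.45 pos [ 0.4909 -0.0527  0.216 ] yaw 89.94 tilt [ 0.0003 -0.0001] q [-0.52  0.24  0.63  1.98 -0.17  0.98  1.76] gap 0.0073
spin 0.04 then t(mm) [  0.5   2.6 116.6]
tin 497 [487.5  72.4] [108.7  20.5] 0.07
bar 932 [649.5 -16.7] [ 27.5 149.9] 2.08
foot 1132 [649.4 -16.6] [ 57.  170.2] 2.34
```

```bash
python3 -m creep '[{"jaw":0.0,"tx":0,"ty":0.0026,"tz":0.02,"spin":0},{"jaw":0.0,"tx":0,"ty":0,"tz":0.02,"spin":0},{"jaw":0.0,"tx":0,"ty":0,"tz":0.01,"spin":0},{"jaw":0.0,"tx":0,"ty":0,"tz":0,"spin":0},{"jaw":0.0,"tx":0,"ty":0,"tz":0.015,"spin":0},{"jaw":0.0,"tx":0,"ty":0,"tz":0.015,"spin":0},{"jaw":0.0,"tx":0,"ty":0,"tz":0.015,"spin":0},{"jaw":0.0,"tx":0,"ty":0,"tz":0.01,"spin":0},{"jaw":0.0,"tx":0,"ty":0,"tz":0.005,"spin":0},{"jaw":0.0,"tx":0,"ty":0,"tz":0,"spin":0}]';python3 -m creep '[{"jaw":0.0,"tx":0,"ty":0,"tz":0.004,"spin":0},{"jaw":0.0,"tx":0,"ty":0,"tz":0.002,"spin":0},{"jaw":0.0,"tx":0,"ty":0,"tz":0.0015,"spin":0},{"jaw":0.0,"tx":0,"ty":0,"tz":0,"spin":0}]'
```

```text
time: 18.5
ee_pos: [0.4911, -0.0503, 0.1055]
orientation: [0.001, 1.0, -0.0, -0.0]
force: [0.8, -0.5, -0.5]
finger_gap: 0.008
grip_force: 58.7
time: 18.9
ee_pos: [0.4916, -0.0501, 0.0997]
orientation: [0.001, 1.0, 0.001, 0.001]
force: [-6.1, 1.0, 19.0]
finger_gap: 0.0078
grip_force: 61.5
```

```bash
python3 -m creep '[{"jaw":0.03,"tx":0,"ty":0,"tz":0,"spin":0},{"jaw":0.03,"tx":0,"ty":0,"tz":0,"spin":0},{"jaw":0.03,"tx":0,"ty":0,"tz":0,"spin":0},{"jaw":0.03,"tx":0,"ty":0,"tz":-0.03,"spin":0},{"jaw":0.03,"tx":0,"ty":0,"tz":-0.04,"spin":0},{"jaw":0.03,"tx":0,"ty":0,"tz":-0.04,"spin":0},{"jaw":0.03,"tx":0,"ty":0.02,"tz":0,"spin":-2.3},{"jaw":0.03,"tx":0,"ty":0.04,"tz":0,"spin":0},{"jaw":0.03,"tx":0,"ty":0.04,"tz":0,"spin":0},{"jaw":0.03,"tx":0,"ty":0.04,"tz":0,"spin":0}]';python3 -m creep '[{"jaw":0.03,"tx":0,"ty":0.04,"tz":0,"spin":0},{"jaw":0.03,"tx":0,"ty":0.04,"tz":0,"spin":0},{"jaw":0.03,"tx":0,"ty":0.03,"tz":0,"spin":0},{"jaw":0.03,"tx":0,"ty":0.02,"tz":0,"spin":0},{"jaw":0.03,"tx":0,"ty":0.005,"tz":0,"spin":0},{"jaw":0.03,"tx":0,"ty":0,"tz":0,"spin":0}]';python3 go.py .4766 .228 .114 92.25;python3 look.py
cat > eye.py <<'E'
from h import *
d=load('top');P=cloud(d);u0,v0,u1,v1=255,180,360,228
g=cv2.cvtColor(d['color'],cv2.COLOR_RGB2GRAY)
z=P[:,:,2]; bar=((z>.056)&(z<.072)).astype(np.uint8); bar[:v0]=0;bar[v1:]=0;bar[:,:u0]=0;bar[:,u1:]=0
hull=cv2.convexHull(np.argwhere(bar)[:,::-1].astype(np.int32)); m=np.zeros_like(bar);cv2.fillConvexPoly(m,hull,1);m=cv2.erode(m,np.ones((5,5)))
th=np.median(g[m>0])
w=np.where(m>0,np.clip(th*.8-g,0,None),0);n,l,s,c=cv2.connectedComponentsWithStats((w>0).astype(np.uint8))
for i in range(1,n):
    if s[i,4]>6:
        yy,xx=np.nonzero(l==i);ww=w[yy,xx];u,v=(xx*ww).sum()/ww.sum(),(yy*ww).sum()/ww.sum()
        print('eye px',round(u,1),round(v,1),s[i,4],atz(d,u,v,.064).round(4))
E
python3 eye.py
```

```text
time: 19.9
ee_pos: [0.486, 0.0917, 0.2078]
orientation: [-0.019, 1.0, 0.0, -0.0]
force: [0.8, -0.2, 0.1]
finger_gap: 0.0301
grip_force: 0.0
time: 20.5
ee_pos: [0.4809, 0.2251, 0.2075]
orientation: [-0.02, 1.0, -0.0, -0.0]
force: [-0.2, -0.6, 1.5]
finger_gap: 0.0297
grip_force: 0.0
t 20.5 pos [0.4809 0.2251 0.2075] yaw 92.29 tilt [-0.0007 -0.0008] q [-0.93  0.31  0.5   1.89 -0.17  0.98  1.26] gap 0.0297
spin 0.04 then t(mm) [ 4.1  3.1 93.5]
cap [488.1  50.3] [ 9.5 87.2] 89.8 z 0.1069
cap [ 4.871e+02 -4.000e-01] [89.1  8.2] 0.4 z 0.1073
cap [488.1 -49.5] [87.5  7.7] 0.0 z 0.1076
tin 3482 [4.875e+02 1.000e-01] [165.3 108.9] 89.93
bar 933 [649.7 -16.8] [ 27.4 149.8] 2.36
foot 1252 [649.8 -16.8] [ 57.5 169.9] 2.53
eye px 307.8 201.9 23 [ 0.6503 -0.0165  0.064 ]
eye px 332.5 200.8 22 [ 0.6524 -0.066   0.064 ]
eye px 282.9 202.9 22 [0.6483 0.0337 0.064 ]
```

```bash
python3 -m creep '[{"jaw":0.03,"tx":0.004,"ty":0.003,"tz":0.02,"spin":0},{"jaw":0.03,"tx":0,"ty":0,"tz":0,"spin":0},{"jaw":0.03,"tx":0,"ty":0,"tz":0.02,"spin":0},{"jaw":0.03,"tx":0,"ty":0,"tz":0.025,"spin":0},{"jaw":0.03,"tx":0,"ty":0,"tz":0.02,"spin":0},{"jaw":0.03,"tx":0,"ty":0,"tz":0.008,"spin":0},{"jaw":0.03,"tx":0,"ty":0,"tz":0,"spin":0},{"jaw":0.03,"tx":0,"ty":0,"tz":0,"spin":0}]';python3 go.py .4766 .228 .114 92.25;python3 -m creep '[{"jaw":0.0,"tx":0,"ty":0,"tz":0,"spin":0},{"jaw":0.0,"tx":0,"ty":0,"tz":0,"spin":0},{"jaw":0.0,"tx":0,"ty":0,"tz":0,"spin":0},{"jaw":0.0,"tx":0,"ty":0,"tz":0,"spin":0},{"jaw":0.0,"tx":0,"ty":0,"tz":0,"spin":0}]' 40;python3 go.py .4766 .228 .114 92.25
```

```text
time: 21.35
ee_pos: [0.4779, 0.2274, 0.116]
orientation: [-0.019, 1.0, 0.0, 0.0]
force: [0.2, -0.5, 0.7]
finger_gap: 0.0297
grip_force: 0.0
t 21.35 pos [0.4779 0.2274 0.116 ] yaw 92.15 tilt [0.0009 0.0004] q [-0.89  0.43  0.45  1.98 -0.26  0.78  1.32] gap 0.0297
spin -0.1 then t(mm) [1.3 0.7 2. ]
time: 21.85
ee_pos: [0.4777, 0.228, 0.1157]
orientation: [-0.019, 1.0, 0.0, 0.001]
force: [0.3, -0.7, 5.7]
finger_gap: 0.0069
grip_force: 39.2
t 21.85 pos [0.4777 0.228  0.1157] yaw 92.2 tilt [0.0012 0.0008] q [-0.89  0.43  0.45  1.98 -0.26  0.78  1.32] gap 0.0069
spin -0.05 then t(mm) [1.1 0.1 1.7]
```

```bash
python3 -m creep '[{"jaw":0.0,"tx":0,"ty":0,"tz":-0.01,"spin":0},{"jaw":0.0,"tx":0,"ty":0,"tz":-0.02,"spin":0},{"jaw":0.0,"tx":0,"ty":0,"tz":-0.03,"spin":0},{"jaw":0.0,"tx":0,"ty":0,"tz":-0.03,"spin":0},{"jaw":0.0,"tx":0,"ty":0,"tz":-0.03,"spin":0},{"jaw":0.0,"tx":-0.02,"ty":-0.02,"tz":0,"spin":0},{"jaw":0.0,"tx":-0.02,"ty":-0.03,"tz":0,"spin":0},{"jaw":0.0,"tx":-0.02,"ty":-0.03,"tz":0,"spin":0},{"jaw":0.0,"tx":-0.02,"ty":-0.03,"tz":0,"spin":0},{"jaw":0.0,"tx":-0.02,"ty":-0.03,"tz":0,"spin":0}]';python3 -m creep '[{"jaw":0.0,"tx":-0.02,"ty":-0.04,"tz":0,"spin":0},{"jaw":0.0,"tx":-0.02,"ty":-0.04,"tz":0,"spin":0},{"jaw":0.0,"tx":-0.02,"ty":-0.03,"tz":0,"spin":0},{"jaw":0.0,"tx":-0.01,"ty":-0.02,"tz":0,"spin":0},{"jaw":0.0,"tx":0,"ty":0,"tz":0,"spin":0},{"jaw":0.0,"tx":0,"ty":0,"tz":0,"spin":0}]';python3 go.py .6531 -.0664 .19 92.25
python3 - <<'E'
from h import *
snap('top');d=snap('side');crop(d,'s2.png',200,130,400,280,4)
E
python3 look.py; python3 eye.py
```

```text
time: 22.85
ee_pos: [0.5828, 0.0906, 0.2355]
orientation: [-0.019, 1.0, 0.0, -0.0]
force: [0.4, 1.4, -0.1]
finger_gap: 0.0067
grip_force: 39.0
time: 23.45
ee_pos: [0.657, -0.0357, 0.2349]
orientation: [-0.019, 1.0, 0.0, -0.001]
force: [-0.5, 0.8, 0.1]
finger_gap: 0.0068
grip_force: 39.0
t 23.45 pos [ 0.657  -0.0357  0.2349] yaw 92.14 tilt [-0.001   0.0002] q [-0.4   0.52  0.57  1.55 -0.3   1.16  1.84] gap 0.0068
spin -0.11 then t(mm) [  5.1 -30.5  44.9]
cap [488.1 -49.5] [ 7.7 87.4] 90.0 z 0.1075
cap [ 4.652e+02 -4.000e-01] [45.2  7.8] 0.1 z 0.1074
tin 1781 [487.3 -35.1] [ 94.8 109. ] 89.73
bar 301 [651.6 -66. ] [27.7 51.2] 2.04
foot 495 [651.8 -67.6] [57.2 69. ] 1.17
eye px 332.6 200.8 22 [ 0.6524 -0.0661  0.064 ]
```

View pics/s2.png

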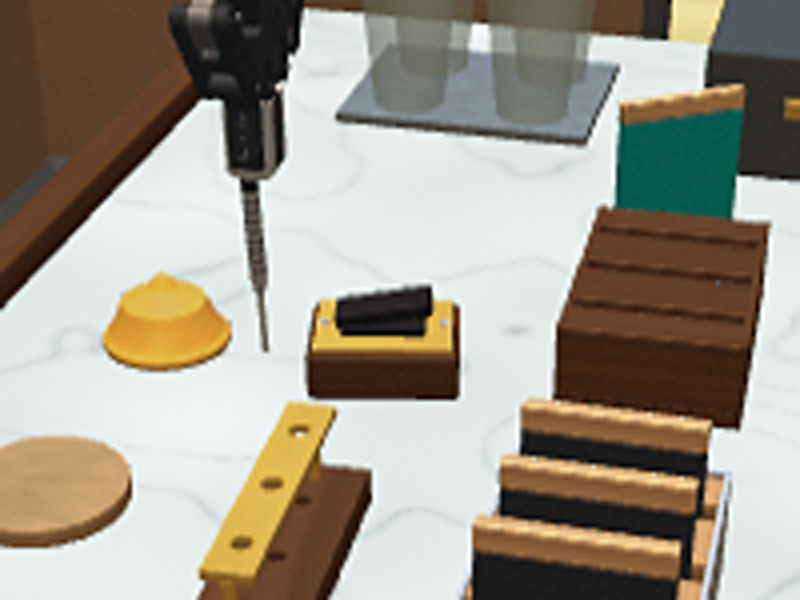

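The dart hangs from the fingers, point at crop (265,350), with a slight apparent lean. I'll check that numerically.

```bash
cat > proj.py <<'E'
from h import *
def proj(d,X):
    R=d['pose'][:3,:3];c=R.T@(np.array(X)-d['pose'][:3,3]);K=d['intrinsics'];return (K@c/c[2])[:2]
E
python3 - <<'E'
from proj import *
d=load('side')
for h in(.1272,.2):print(h,proj(d,(.6559,-.0357,h)))
for x in (-.005,.005):print(proj(d,(.6559+x,-.0357,.1272)),proj(d,(.6559,-.0357+x,.1272)))
# check calibration: eyelets
for p in((.6503,-.0165,.064),(.6524,-.066,.064),(.6483,.0337,.064)):print('eye',(proj(d,p)-[200,130])*4)
print('corner check tip crop',(proj(d,(.6559,-.0357,.1272))-[200,130])*4,(proj(d,(.6559,-.0357,.2))-[200,130])*4)
# tip world at z .1272 from pixel
print(atz(d,200+265/4,130+350/4,.1272),atz(d,200+249/4,130+190/4,.200))
E
```

```text
0.1272 [267.12270583 217.17867405]
0.2 [264.97942615 182.55707345]
[269.61177761 217.49329574] [267.95947841 215.92237337]
[264.6391302  216.86474708] [266.27789515 218.44704287]
eye [273.71073393 481.53168425]
eye [300.74014463 428.2912177 ]
eye [243.31937129 540.83360945]
corner check tip crop [268.49082333 348.7146962 ] [259.91770462 210.2282938 ]
[ 0.65712024 -0.034125    0.1272    ] [ 0.66792585 -0.05515966  0.2       ]
```

```bash
cat > lean.py <<'E'
import sys
from proj import *
# lean.py  dart held at TCP: fit dart axis in side image vs vertical; args grasp TCP z
from station import state
s=state();x,y,z=s['ee_pos'];zt=z-float(sys.argv[1])+.008
d=load('side');g=cv2.cvtColor(d['color'],cv2.COLOR_RGB2GRAY).astype(float)
for h in np.arange(.004,.080,.006):
    u,v=proj(d,(x,y,zt+h));v=int(round(v))
    us=np.arange(int(u)-8,int(u)+9);r=g[v,us];bg=np.median(np.r_[r[:3],r[-3:]]);w=np.clip(bg-r-15,0,None)
    a,b=proj(d,(x,y,zt+h)),proj(d,(x+.001,y,zt+h))
    hh=zt+h; e=(w*us).sum()/max(w.sum(),1)-proj(d,(x,y,hh))[0]
    print(round(h*1000),v,'dx mm',round(e/(b-a)[0],2),'w',round(w.sum()))
E
python3 lean.py .1157
```

```text
4 216 dx mm 0.85 w 201
10 213 dx mm 4.99 w 282
16 210 dx mm 4.01 w 228
22 207 dx mm 1.32 w 170
28 205 dx mm 1.42 w 185
34 202 dx mm 1.8 w 382
40 199 dx mm 1.84 w 555
46 196 dx mm 1.75 w 594
52 193 dx mm 2.04 w 630
58 190 dx mm 2.38 w 708
64 187 dx mm 2.63 w 656
70 184 dx mm 2.67 w 604
76 181 dx mm 2.95 w 590
```

```bash
python3 go.py .6517 -.0662 .185 92.25; python3 -m creep '[{"jaw":0.0,"tx":0.003,"ty":-0.015,"tz":0,"spin":0},{"jaw":0.0,"tx":0.0035,"ty":-0.0155,"tz":0,"spin":0},{"jaw":0.0,"tx":0,"ty":0,"tz":0.02,"spin":0},{"jaw":0.0,"tx":0,"ty":0,"tz":0.02,"spin":0},{"jaw":0.0,"tx":0,"ty":0,"tz":0.01,"spin":0},{"jaw":0.0,"tx":0,"ty":0,"tz":0,"spin":0},{"jaw":0.0,"tx":0,"ty":0,"tz":0,"spin":0}]';python3 go.py .6517 -.0662 .175 92.25
```

```text
t 23.6 pos [ 0.657  -0.0338  0.2351] yaw 92.31 tilt [-0.0005  0.0009] q [-0.4   0.52  0.57  1.55 -0.3   1.16  1.84] gap 0.0069
spin 0.06 then t(mm) [  6.5 -32.2  50. ]
time: 24.3
ee_pos: [0.6523, -0.067, 0.1857]
orientation: [-0.019, 1.0, -0.0, 0.0]
force: [-0.0, -0.0, 0.4]
finger_gap: 0.0068
grip_force: 39.1
t 24.3 pos [ 0.6523 -0.067   0.1857] yaw 92.17 tilt [ 0.0005 -0.0003] q [-0.35  0.56  0.55  1.61 -0.33  1.06  1.91] gap 0.0068
spin -0.08 then t(mm) [ 0.5  0.8 10.7]
```

```bash
python3 -m creep '[{"jaw":0.0,"tx":0.0005,"ty":0.0007,"tz":0.01,"spin":0},{"jaw":0.0,"tx":0,"ty":0,"tz":0.01,"spin":0},{"jaw":0.0,"tx":0,"ty":0,"tz":0.01,"spin":0},{"jaw":0.0,"tx":0,"ty":0,"tz":0,"spin":0},{"jaw":0.0,"tx":0,"ty":0,"tz":0,"spin":0}]';python3 go.py .6517 -.0662 .175 92.25
python3 - <<'E'
from h import *
d=snap('side');crop(d,'s3.png',235,180,335,255,8)
E
```

```text
time: 24.8
ee_pos: [0.6514, -0.0656, 0.1546]
orientation: [-0.019, 1.0, -0.0, -0.0]
force: [0.2, -0.3, -0.3]
finger_gap: 0.0065
grip_force: 39.1
t 24.8 pos [ 0.6514 -0.0656  0.1546] yaw 92.2 tilt [-0.0008 -0.0001] q [-0.34  0.59  0.54  1.64 -0.34  1.01  1.92] gap 0.0065
spin -0.05 then t(mm) [ -0.3  -0.6 -20.4]
```

View pics/s3.png

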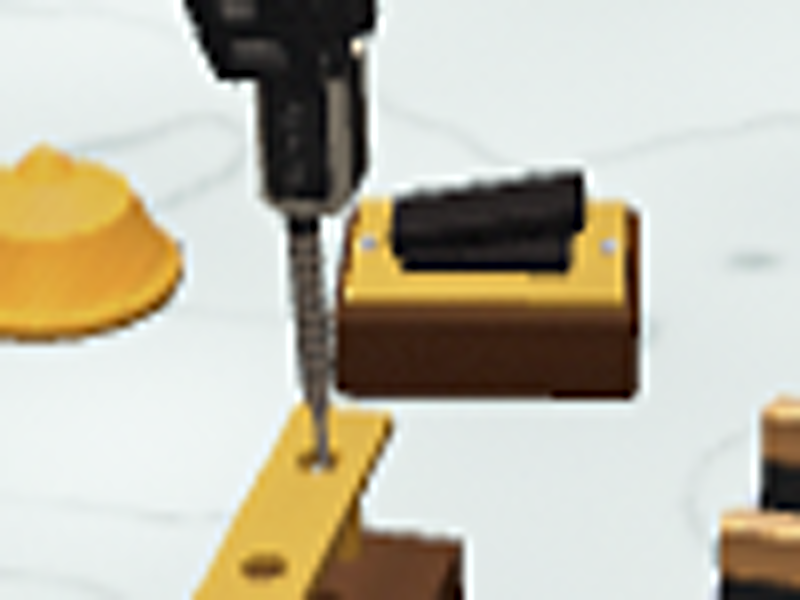

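The point is inside the right-hand eyelet at crop (320,460), close to its centre at about (317,459). Lowering.

```bash
python3 -m creep '[{"jaw":0.0,"tx":0,"ty":-0.0004,"tz":0.008,"spin":0},{"jaw":0.0,"tx":0,"ty":0,"tz":0.008,"spin":0},{"jaw":0.0,"tx":0,"ty":0,"tz":0.004,"spin":0},{"jaw":0.0,"tx":0,"ty":0,"tz":0,"spin":0}]';python3 -m creep '[{"jaw":0.0,"tx":0,"ty":0,"tz":0.006,"spin":0},{"jaw":0.0,"tx":0,"ty":0,"tz":0.006,"spin":0},{"jaw":0.0,"tx":0,"ty":0,"tz":0.004,"spin":0},{"jaw":0.0,"tx":0,"ty":0,"tz":0,"spin":0},{"jaw":0.0,"tx":0,"ty":0,"tz":0,"spin":0}]'
```

```text
time: 25.25
ee_pos: [0.651, -0.0659, 0.134]
orientation: [-0.019, 1.0, 0.0, -0.001]
force: [0.5, 0.2, -0.6]
finger_gap: 0.0066
grip_force: 39.1
time: 25.75
ee_pos: [0.6516, -0.0661, 0.1189]
orientation: [-0.019, 1.0, -0.0, -0.0]
force: [-0.1, -0.3, -0.3]
finger_gap: 0.007
grip_force: 39.1
```

```bash
python3 -m creep '[{"jaw":0.0,"tx":0,"ty":0,"tz":0.0025,"spin":0},{"jaw":0.0,"tx":0,"ty":0,"tz":0,"spin":0},{"jaw":0.03,"tx":0,"ty":0,"tz":0,"spin":0},{"jaw":0.03,"tx":0,"ty":0,"tz":0,"spin":0},{"jaw":0.03,"tx":0,"ty":0,"tz":0,"spin":0},{"jaw":0.03,"tx":0,"ty":0,"tz":-0.03,"spin":0},{"jaw":0.03,"tx":0,"ty":0,"tz":-0.04,"spin":0},{"jaw":0.03,"tx":0,"ty":0,"tz":-0.04,"spin":0},{"jaw":0.03,"tx":0,"ty":0.01,"tz":0,"spin":0},{"jaw":0.03,"tx":0.02,"ty":0.03,"tz":0,"spin":0}]';python3 -m creep '[{"jaw":0.03,"tx":0.02,"ty":0.04,"tz":0,"spin":0},{"jaw":0.03,"tx":0.02,"ty":0.04,"tz":0,"spin":0},{"jaw":0.03,"tx":0.02,"ty":0.04,"tz":0,"spin":0},{"jaw":0.03,"tx":0.02,"ty":0.04,"tz":0,"spin":0},{"jaw":0.03,"tx":0.02,"ty":0.04,"tz":0,"spin":0},{"jaw":0.03,"tx":0.02,"ty":0.04,"tz":0,"spin":0},{"jaw":0.03,"tx":0.02,"ty":0.03,"tz":0,"spin":0},{"jaw":0.03,"tx":0.01,"ty":0.02,"tz":0,"spin":0},{"jaw":0.03,"tx":0,"ty":0,"tz":0,"spin":0},{"jaw":0.03,"tx":0,"ty":0,"tz":0,"spin":0}]';python3 go.py .4665 .277 .114 92.25;python3 look.py;python3 eye.py
cat > darts.py <<'E'
from h import *
d=load('top');P=cloud(d)
m=((P[:,:,2]>.08)&(P[:,:,2]<.155)).astype(np.uint8); m[:,:250]=0;m[:,400:]=0;m[:150]=0;m[238:]=0
n,l,s,ce=cv2.connectedComponentsWithStats(m)
for i in range(1,n):
    if s[i,4]>8: q=P[l==i];print('dart in stand',s[i,4],q.mean(0).round(4),q.min(0).round(4),q.max(0).round(4))
E
python3 darts.py
```

```text
time: 26.75
ee_pos: [0.6319, -0.0296, 0.2282]
orientation: [-0.017, 1.0, -0.001, 0.002]
force: [0.8, 0.6, -1.5]
finger_gap: 0.0299
grip_force: 0.0
time: 27.75
ee_pos: [0.4689, 0.2574, 0.2265]
orientation: [-0.02, 1.0, -0.0, 0.0]
force: [0.3, 0.5, 0.5]
finger_gap: 0.0296
grip_force: 0.0
t 27.75 pos [0.4689 0.2574 0.2265] yaw 92.27 tilt [ 0.0002 -0.0001] q [-1.01  0.29  0.51  1.87 -0.17  1.03  1.19] gap 0.0296
spin 0.02 then t(mm) [  1.6  19.7 112.5]
cap [488.1  50.1] [87.1  9.5] 0.0 z 0.1071
cap [ 4.872e+02 -1.000e-01] [89.3  8. ] 0.3 z 0.1073
cap [488.  -49.5] [ 7.7 87.2] 90.0 z 0.1074
tin 3486 [4.875e+02 2.000e-01] [165.5 108.9] 89.92
bar 918 [649.9 -16.9] [ 27.3 149.8] 2.49
foot 1234 [649.6 -16.9] [ 57.3 170. ] 2.63
eye px 332.6 199.5 34 [ 0.6551 -0.0661  0.064 ]
eye px 307.8 201.9 23 [ 0.6503 -0.0164  0.064 ]
eye px 282.9 202.9 24 [0.6483 0.0336 0.064 ]
dart in stand 48 [ 0.6547 -0.0665  0.1195] [ 0.6499 -0.0708  0.0818] [ 0.6607 -0.063   0.1418]
```

```bash
python3 -m creep '[{"jaw":0.03,"tx":0.002,"ty":0.0195,"tz":0.02,"spin":0},{"jaw":0.03,"tx":0,"ty":0,"tz":0,"spin":0},{"jaw":0.03,"tx":0,"ty":0,"tz":0.03,"spin":0},{"jaw":0.03,"tx":0,"ty":0,"tz":0.03,"spin":0},{"jaw":0.03,"tx":0,"ty":0,"tz":0.02,"spin":0},{"jaw":0.03,"tx":0,"ty":0,"tz":0.01,"spin":0},{"jaw":0.03,"tx":0,"ty":0,"tz":0,"spin":0},{"jaw":0.03,"tx":0,"ty":0,"tz":0,"spin":0}]';python3 go.py .4665 .277 .114 92.25;python3 -m creep '[{"jaw":0.0,"tx":0,"ty":0,"tz":0,"spin":0},{"jaw":0.0,"tx":0,"ty":0,"tz":0,"spin":0},{"jaw":0.0,"tx":0,"ty":0,"tz":0,"spin":0},{"jaw":0.0,"tx":0,"ty":0,"tz":0,"spin":0},{"jaw":0.0,"tx":0,"ty":0,"tz":0,"spin":0}]' 40;python3 go.py .4665 .277 .114 92.25
```

```text
time: 28.6
ee_pos: [0.4672, 0.2762, 0.1174]
orientation: [-0.019, 1.0, 0.0, 0.0]
force: [-0.1, 0.5, 0.5]
finger_gap: 0.0299
grip_force: 0.0
t 28.6 pos [0.4672 0.2762 0.1174] yaw 92.14 tilt [0.0009 0.0003] q [-0.97  0.45  0.45  1.95 -0.27  0.8   1.24] gap 0.0299
spin -0.11 then t(mm) [0.6 0.8 3.4]
time: 29.1
ee_pos: [0.4669, 0.277, 0.1173]
orientation: [-0.019, 1.0, 0.0, 0.001]
force: [0.0, -0.9, 6.0]
finger_gap: 0.0069
grip_force: 39.3
t 29.1 pos [0.4669 0.277  0.1173] yaw 92.2 tilt [0.0013 0.001 ] q [-0.97  0.45  0.45  1.95 -0.27  0.8   1.24] gap 0.0069
spin -0.05 then t(mm) [0.4 0.  3.3]
```

```bash
python3 -m creep '[{"jaw":0.0,"tx":0,"ty":0,"tz":-0.01,"spin":0},{"jaw":0.0,"tx":0,"ty":0,"tz":-0.02,"spin":0},{"jaw":0.0,"tx":0,"ty":0,"tz":-0.03,"spin":0},{"jaw":0.0,"tx":0,"ty":0,"tz":-0.03,"spin":0},{"jaw":0.0,"tx":0,"ty":0,"tz":-0.035,"spin":0},{"jaw":0.0,"tx":-0.02,"ty":-0.02,"tz":0,"spin":0},{"jaw":0.0,"tx":-0.02,"ty":-0.03,"tz":0,"spin":0},{"jaw":0.0,"tx":-0.02,"ty":-0.03,"tz":0,"spin":0},{"jaw":0.0,"tx":-0.02,"ty":-0.03,"tz":0,"spin":0},{"jaw":0.0,"tx":-0.02,"ty":-0.03,"tz":0,"spin":0}]';python3 -m creep '[{"jaw":0.0,"tx":-0.02,"ty":-0.04,"tz":0,"spin":0},{"jaw":0.0,"tx":-0.02,"ty":-0.04,"tz":0,"spin":0},{"jaw":0.0,"tx":-0.02,"ty":-0.03,"tz":0,"spin":0},{"jaw":0.0,"tx":-0.02,"ty":-0.03,"tz":0,"spin":0},{"jaw":0.0,"tx":-0.01,"ty":-0.01,"tz":0,"spin":0},{"jaw":0.0,"tx":0,"ty":0,"tz":0,"spin":0},{"jaw":0.0,"tx":0,"ty":0,"tz":0,"spin":0}]';python3 go.py .65 -.0166 .187 92.25
python3 - <<'E'
from h import *
snap('side')
E
python3 look.py; python3 lean.py .1173
```

```text
time: 30.1
ee_pos: [0.5719, 0.1394, 0.242]
orientation: [-0.019, 1.0, 0.0, -0.0]
force: [0.5, 1.2, -0.1]
finger_gap: 0.0067
grip_force: 39.0
time: 30.8
ee_pos: [0.6668, -0.0048, 0.2413]
orientation: [-0.019, 1.0, 0.0, -0.001]
force: [-0.0, 0.5, -0.1]
finger_gap: 0.007
grip_force: 39.1
t 30.8 pos [ 0.6668 -0.0048  0.2413] yaw 92.23 tilt [-0.0012  0.0007] q [-0.45  0.53  0.58  1.52 -0.3   1.18  1.79] gap 0.007
spin -0.02 then t(mm) [ 17.1 -11.2  54.3]
cap [ 4.87e+02 -3.00e-01] [88.9  8.2] 0.4 z 0.1076
cap [488.  -49.5] [ 7.7 87.1] 90.0 z 0.1073
cap [466.3  50.1] [ 8.9 43.6] 90.0 z 0.1061
tin 2814 [487.3  -9.7] [145.5 108.9] 89.81
bar 636 [650.4 -37.9] [ 26.9 107.6] 2.21
foot 861 [650.2 -39.2] [ 57.  125.2] 2.28
4 221 dx mm 8.34 w 319
10 218 dx mm 4.57 w 492
16 215 dx mm 4.18 w 330
22 212 dx mm 5.25 w 320
28 209 dx mm 6.22 w 387
34 206 dx mm 3.71 w 508
40 203 dx mm 2.42 w 468
46 200 dx mm 2.81 w 607
52 197 dx mm 2.46 w 656
58 194 dx mm 2.86 w 684
64 191 dx mm 3.04 w 693
70 188 dx mm 2.84 w 617
76 185 dx mm 3.24 w 622
```

```bash
python3 -m creep '[{"jaw":0.0,"tx":0.01,"ty":-0.006,"tz":0,"spin":0},{"jaw":0.0,"tx":0.0085,"ty":-0.0055,"tz":0.01,"spin":0},{"jaw":0.0,"tx":0,"ty":0,"tz":0.02,"spin":0},{"jaw":0.0,"tx":0,"ty":0,"tz":0.02,"spin":0},{"jaw":0.0,"tx":0,"ty":0,"tz":0,"spin":0},{"jaw":0.0,"tx":0,"ty":0,"tz":0,"spin":0}]';python3 go.py .6489 -.0165 .175 92.25
```

```text
time: 31.5
ee_pos: [0.6487, -0.0177, 0.1921]
orientation: [-0.019, 1.0, 0.0, -0.0]
force: [1.5, -0.2, 0.5]
finger_gap: 0.0067
grip_force: 39.1
t 31.5 pos [ 0.6487 -0.0177  0.1921] yaw 92.23 tilt [-0.0004  0.0001] q [-0.43  0.54  0.56  1.62 -0.32  1.07  1.83] gap 0.0067
spin -0.02 then t(mm) [-0.2  1.2 17.1]
```

```bash
python3 -m creep '[{"jaw":0.0,"tx":0,"ty":0.001,"tz":0.01,"spin":0},{"jaw":0.0,"tx":0,"ty":0,"tz":0.01,"spin":0},{"jaw":0.0,"tx":0,"ty":0,"tz":0.01,"spin":0},{"jaw":0.0,"tx":0,"ty":0,"tz":0.005,"spin":0},{"jaw":0.0,"tx":0,"ty":0,"tz":0,"spin":0},{"jaw":0.0,"tx":0,"ty":0,"tz":0,"spin":0}]';python3 go.py .6489 -.0165 .1173 92.25
python3 - <<'E'
from h import *
d=snap('side');crop(d,'s4.png',235,180,335,275,6)
E
```

```text
time: 32.1
ee_pos: [0.6493, -0.0173, 0.1565]
orientation: [-0.019, 1.0, -0.0, -0.0]
force: [-0.6, -0.4, -0.2]
finger_gap: 0.0069
grip_force: 39.1
t 32.1 pos [ 0.6493 -0.0173  0.1565] yaw 92.18 tilt [-0.0002 -0.0002] q [-0.42  0.58  0.55  1.65 -0.34  1.01  1.85] gap 0.0069
spin -0.07 then t(mm) [ 0.3  0.8 39.2]
```

View pics/s4.png

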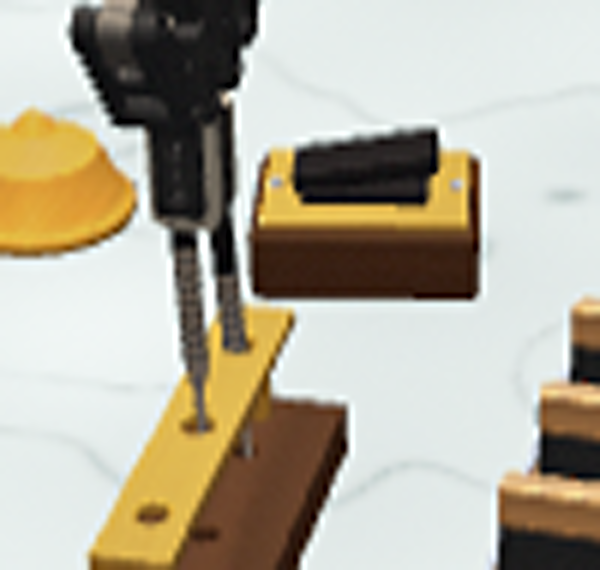

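The point is in the middle eyelet at crop (203,426), about 1 px (2 mm) towards the robot from the hole centre at (197,426). The first dart stands seated behind it. I'll shift about 1.5 mm in +x and lower.

```bash
python3 -m creep '[{"jaw":0.0,"tx":-0.0013,"ty":0.0006,"tz":0,"spin":0},{"jaw":0.0,"tx":0,"ty":0,"tz":0.008,"spin":0},{"jaw":0.0,"tx":0,"ty":0,"tz":0.008,"spin":0},{"jaw":0.0,"tx":0,"ty":0,"tz":0.006,"spin":0},{"jaw":0.0,"tx":0,"ty":0,"tz":0,"spin":0}]';python3 -m creep '[{"jaw":0.0,"tx":0,"ty":0,"tz":0.006,"spin":0},{"jaw":0.0,"tx":0,"ty":0,"tz":0.004,"spin":0},{"jaw":0.0,"tx":0,"ty":0,"tz":0.003,"spin":0},{"jaw":0.0,"tx":0,"ty":0,"tz":0,"spin":0},{"jaw":0.0,"tx":0,"ty":0,"tz":0,"spin":0}]'
```

```text
time: 32.65
ee_pos: [0.6496, -0.0163, 0.1331]
orientation: [-0.019, 1.0, -0.0, -0.001]
force: [-0.4, 0.3, -0.1]
finger_gap: 0.0067
grip_force: 39.1
time: 33.15
ee_pos: [0.6505, -0.0164, 0.1216]
orientation: [-0.019, 1.0, -0.0, 0.0]
force: [-0.3, -0.3, -0.1]
finger_gap: 0.0069
grip_force: 39.1
```

```bash
python3 -m creep '[{"jaw":0.0,"tx":0,"ty":0,"tz":0.0035,"spin":0},{"jaw":0.0,"tx":0,"ty":0,"tz":0,"spin":0},{"jaw":0.03,"tx":0,"ty":0,"tz":0,"spin":0},{"jaw":0.03,"tx":0,"ty":0,"tz":0,"spin":0},{"jaw":0.03,"tx":0,"ty":0,"tz":0,"spin":0},{"jaw":0.03,"tx":0,"ty":0,"tz":-0.03,"spin":0},{"jaw":0.03,"tx":0,"ty":0,"tz":-0.04,"spin":0},{"jaw":0.03,"tx":0,"ty":0,"tz":-0.04,"spin":0},{"jaw":0.03,"tx":0,"ty":0.01,"tz":0,"spin":0},{"jaw":0.03,"tx":0.02,"ty":0.03,"tz":0,"spin":0}]';python3 -m creep '[{"jaw":0.03,"tx":0.02,"ty":0.04,"tz":0,"spin":0},{"jaw":0.03,"tx":0.02,"ty":0.04,"tz":0,"spin":0},{"jaw":0.03,"tx":0.02,"ty":0.04,"tz":0,"spin":0},{"jaw":0.03,"tx":0.02,"ty":0.04,"tz":0,"spin":0},{"jaw":0.03,"tx":0.02,"ty":0.04,"tz":0,"spin":0},{"jaw":0.03,"tx":0.02,"ty":0.04,"tz":0,"spin":0},{"jaw":0.03,"tx":0.02,"ty":0.03,"tz":0,"spin":0},{"jaw":0.03,"tx":0.02,"ty":0.02,"tz":0,"spin":0},{"jaw":0.03,"tx":0,"ty":0,"tz":0,"spin":0},{"jaw":0.03,"tx":0,"ty":0,"tz":0,"spin":0}]';python3 go.py .4565 .326 .114 92.25;python3 look.py;python3 eye.py; python3 darts.py
```

```text
time: 34.15
ee_pos: [0.6309, 0.0199, 0.2297]
orientation: [-0.017, 1.0, -0.001, 0.002]
force: [0.1, 0.1, 0.2]
finger_gap: 0.0299
grip_force: 0.0
time: 35.15
ee_pos: [0.4576, 0.3068, 0.228]
orientation: [-0.02, 1.0, -0.0, 0.0]
force: [0.2, -0.9, 0.2]
finger_gap: 0.0301
grip_force: 0.0
t 35.15 pos [0.4576 0.3068 0.228 ] yaw 92.29 tilt [ 0.0001 -0.0001] q [-1.09  0.32  0.52  1.83 -0.18  1.04  1.11] gap 0.0301
spin 0.04 then t(mm) [  0.4  19.3 114. ]
cap [488.1  50.3] [87.2  9.8] 0.1 z 0.107
cap [ 4.871e+02 -2.000e-01] [89.1  8.1] 0.3 z 0.1074
cap [488.1 -49.5] [ 7.7 87.3] 89.9 z 0.1073
tin 3500 [4.875e+02 1.000e-01] [165.2 108.9] 89.92
bar 905 [649.4 -16.7] [ 27. 150.] 2.54
foot 1209 [649.3 -16.7] [ 57.6 170.3] 2.19
eye px 332.6 199.5 34 [ 0.6551 -0.0661  0.064 ]
eye px 307.6 200.5 32 [ 0.6531 -0.0159  0.064 ]
eye px 282.9 202.9 23 [0.6484 0.0336 0.064 ]
dart in stand 47 [ 0.6546 -0.0665  0.1201] [ 0.6504 -0.0707  0.0809] [ 0.6608 -0.063   0.1435]
dart in stand 42 [ 0.6512 -0.0172  0.1194] [ 0.6482 -0.0207  0.0831] [ 0.6571 -0.0135  0.1426]
```

```bash
python3 -m creep '[{"jaw":0.03,"tx":0,"ty":0.0193,"tz":0.02,"spin":0},{"jaw":0.03,"tx":0,"ty":0,"tz":0,"spin":0},{"jaw":0.03,"tx":0,"ty":0,"tz":0.03,"spin":0},{"jaw":0.03,"tx":0,"ty":0,"tz":0.03,"spin":0},{"jaw":0.03,"tx":0,"ty":0,"tz":0.02,"spin":0},{"jaw":0.03,"tx":0,"ty":0,"tz":0.012,"spin":0},{"jaw":0.03,"tx":0,"ty":0,"tz":0,"spin":0},{"jaw":0.03,"tx":0,"ty":0,"tz":0,"spin":0}]';python3 go.py .4565 .326 .114 92.25;python3 -m creep '[{"jaw":0.0,"tx":0,"ty":0,"tz":0,"spin":0},{"jaw":0.0,"tx":0,"ty":0,"tz":0,"spin":0},{"jaw":0.0,"tx":0,"ty":0,"tz":0,"spin":0},{"jaw":0.0,"tx":0,"ty":0,"tz":0,"spin":0},{"jaw":0.0,"tx":0,"ty":0,"tz":0,"spin":0}]' 40;python3 go.py .4565 .326 .114 92.25
```

```text
time: 36.0
ee_pos: [0.4581, 0.3253, 0.1169]
orientation: [-0.019, 1.0, 0.0, 0.0]
force: [-0.8, 0.2, 0.7]
finger_gap: 0.0299
grip_force: 0.0
t 36.0 pos [0.4581 0.3253 0.1169] yaw 92.14 tilt [0.0008 0.0002] q [-1.05  0.48  0.46  1.91 -0.28  0.82  1.17] gap 0.0299
spin -0.11 then t(mm) [1.6 0.8 2.9]
time: 36.5
ee_pos: [0.4578, 0.3261, 0.1168]
orientation: [-0.019, 1.0, 0.001, 0.001]
force: [0.6, 1.1, 6.3]
finger_gap: 0.0069
grip_force: 39.3
t 36.5 pos [0.4578 0.3261 0.1168] yaw 92.2 tilt [0.0013 0.0011] q [-1.05  0.48  0.46  1.91 -0.28  0.82  1.17] gap 0.0069
spin -0.05 then t(mm) [ 1.3 -0.1  2.8]
```

```bash
python3 -m creep '[{"jaw":0.0,"tx":0,"ty":0,"tz":-0.01,"spin":0},{"jaw":0.0,"tx":0,"ty":0,"tz":-0.02,"spin":0},{"jaw":0.0,"tx":0,"ty":0,"tz":-0.03,"spin":0},{"jaw":0.0,"tx":0,"ty":0,"tz":-0.03,"spin":0},{"jaw":0.0,"tx":0,"ty":0,"tz":-0.035,"spin":0},{"jaw":0.0,"tx":-0.015,"ty":-0.02,"tz":0,"spin":0},{"jaw":0.0,"tx":-0.015,"ty":-0.03,"tz":0,"spin":0},{"jaw":0.0,"tx":-0.02,"ty":-0.03,"tz":0,"spin":0},{"jaw":0.0,"tx":-0.02,"ty":-0.03,"tz":0,"spin":0},{"jaw":0.0,"tx":-0.02,"ty":-0.03,"tz":0,"spin":0}]';python3 -m creep '[{"jaw":0.0,"tx":-0.02,"ty":-0.04,"tz":0,"spin":0},{"jaw":0.0,"tx":-0.02,"ty":-0.04,"tz":0,"spin":0},{"jaw":0.0,"tx":-0.02,"ty":-0.03,"tz":0,"spin":0},{"jaw":0.0,"tx":-0.02,"ty":-0.03,"tz":0,"spin":0},{"jaw":0.0,"tx":-0.01,"ty":-0.015,"tz":0,"spin":0},{"jaw":0.0,"tx":0,"ty":0,"tz":0,"spin":0},{"jaw":0.0,"tx":0,"ty":0,"tz":0,"spin":0}]';python3 go.py .649 .0335 .19 92.25
python3 - <<'E'
from h import *
snap('side')
E
python3 look.py; python3 lean.py .1168
```

```text
time: 37.5
ee_pos: [0.5528, 0.1881, 0.2415]
orientation: [-0.019, 1.0, 0.0, -0.0]
force: [1.5, -0.7, -0.1]
finger_gap: 0.0068
grip_force: 39.0
time: 38.2
ee_pos: [0.6479, 0.038, 0.2409]
orientation: [-0.019, 1.0, 0.0, -0.001]
force: [-0.0, 0.1, 0.7]
finger_gap: 0.0067
grip_force: 39.0
t 38.2 pos [0.6479 0.038  0.2409] yaw 92.16 tilt [-0.0011  0.0003] q [-0.53  0.5   0.59  1.57 -0.3   1.16  1.73] gap 0.0067
spin -0.09 then t(mm) [-1.  -4.6 50.9]
cap [488.2  50.1] [ 9.5 87.4] 89.5 z 0.1069
cap [ 4.871e+02 -2.000e-01] [89.   8.1] 0.2 z 0.1078
cap [488.  -49.5] [ 7.7 87.2] 90.0 z 0.1072
tin 3483 [4.876e+02 1.000e-01] [165.4 109. ] 89.92
bar 904 [649.6 -16.8] [ 27.5 149.7] 2.47
foot 1202 [649.8 -16.8] [ 57.8 169.8] 2.6
4 234 dx mm -10.08 w 468
10 231 dx mm -11.69 w 332
16 228 dx mm -11.69 w 330
22 225 dx mm -9.49 w 456
28 222 dx mm -10.41 w 359
34 219 dx mm -12.07 w 126
40 216 dx mm -7.47 w 196
46 213 dx mm 3.08 w 596
52 210 dx mm 3.33 w 634
58 207 dx mm 2.91 w 772
64 204 dx mm 2.04 w 679
70 201 dx mm 1.75 w 586
76 197 dx mm 2.07 w 604
```

```bash
python3 -m creep '[{"jaw":0.0,"tx":-0.001,"ty":-0.0045,"tz":0.01,"spin":0},{"jaw":0.0,"tx":0,"ty":0,"tz":0.02,"spin":0},{"jaw":0.0,"tx":0,"ty":0,"tz":0.02,"spin":0},{"jaw":0.0,"tx":0,"ty":0,"tz":0.007,"spin":0},{"jaw":0.0,"tx":0,"ty":0,"tz":0,"spin":0},{"jaw":0.0,"tx":0,"ty":0,"tz":0,"spin":0}]';python3 go.py .649 .0335 .1168 92.25
python3 - <<'E'
from h import *
d=snap('side');crop(d,'s5.png',235,190,335,285,6)
E
```

```text
time: 38.9
ee_pos: [0.6498, 0.0335, 0.1846]
orientation: [-0.019, 1.0, -0.0, 0.0]
force: [-0.4, -0.4, -0.2]
finger_gap: 0.0066
grip_force: 39.0
t 38.9 pos [0.6498 0.0335 0.1846] yaw 92.22 tilt [ 0.0006 -0.    ] q [-0.51  0.56  0.57  1.63 -0.33  1.06  1.76] gap 0.0066
spin -0.03 then t(mm) [ 0.9 -0.  67.8]
```

View pics/s5.png

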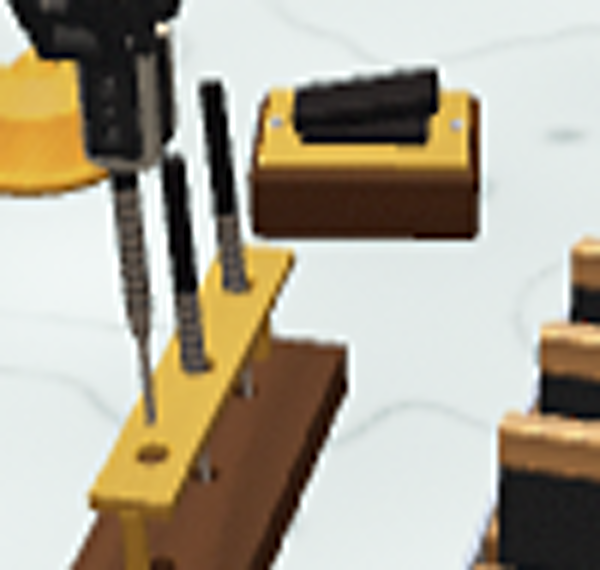

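The point at crop (151,420) is right above the last eyelet at (152,455). The other two darts stand seated, with their points showing at (248,380) and (206,468). I'll shift 1 mm back to allow for the slight lean.

```bash
python3 -m creep '[{"jaw":0.0,"tx":0.001,"ty":0,"tz":0.01,"spin":0},{"jaw":0.0,"tx":0,"ty":0,"tz":0.01,"spin":0},{"jaw":0.0,"tx":0,"ty":0,"tz":0.01,"spin":0},{"jaw":0.0,"tx":0,"ty":0,"tz":0,"spin":0},{"jaw":0.0,"tx":0,"ty":0,"tz":0.008,"spin":0},{"jaw":0.0,"tx":0,"ty":0,"tz":0.008,"spin":0},{"jaw":0.0,"tx":0,"ty":0,"tz":0,"spin":0}]';python3 -m creep '[{"jaw":0.0,"tx":0,"ty":0,"tz":0.006,"spin":0},{"jaw":0.0,"tx":0,"ty":0,"tz":0.005,"spin":0},{"jaw":0.0,"tx":0,"ty":0,"tz":0.004,"spin":0},{"jaw":0.0,"tx":0,"ty":0,"tz":0,"spin":0},{"jaw":0.0,"tx":0,"ty":0,"tz":0,"spin":0}]'
```

```text
time: 39.65
ee_pos: [0.6479, 0.0334, 0.1367]
orientation: [-0.019, 1.0, -0.0, -0.001]
force: [0.1, -0.5, -0.6]
finger_gap: 0.0069
grip_force: 39.0
time: 40.15
ee_pos: [0.6486, 0.0333, 0.123]
orientation: [-0.019, 1.0, -0.0, -0.0]
force: [0.4, 0.2, 0.7]
finger_gap: 0.0071
grip_force: 39.0
```

```bash
python3 -m creep '[{"jaw":0.0,"tx":0,"ty":0,"tz":0.004,"spin":0},{"jaw":0.0,"tx":0,"ty":0,"tz":0.0015,"spin":0},{"jaw":0.0,"tx":0,"ty":0,"tz":0,"spin":0},{"jaw":0.03,"tx":0,"ty":0,"tz":0,"spin":0},{"jaw":0.03,"tx":0,"ty":0,"tz":0,"spin":0},{"jaw":0.03,"tx":0,"ty":0,"tz":0,"spin":0},{"jaw":0.03,"tx":0,"ty":0,"tz":-0.03,"spin":0},{"jaw":0.03,"tx":0,"ty":0,"tz":-0.04,"spin":0},{"jaw":0.0,"tx":0,"ty":0,"tz":-0.04,"spin":0},{"jaw":0.0,"tx":0,"ty":0,"tz":0,"spin":0}]';python3 look.py;python3 darts.py
python3 - <<'E'
from h import *
d=load('top');P=cloud(d);g=cv2.cvtColor(d['color'],cv2.COLOR_RGB2GRAY)
m=np.zeros(g.shape,np.uint8);w=(slice(183,222),slice(396,434));m[w]=((g[w]<45)&(P[w][:,:,2]>.036));n,l,s,c=cv2.connectedComponentsWithStats(m);i=1+s[1:,4].argmax()
q=P[l==i];print(s[i],cv2.minAreaRect(np.float32(q[:,:2]*1000)))
c=q.mean(0);A=np.c_[q[:,:2]-c[:2],np.ones(len(q))];print('plane',c,np.linalg.lstsq(A,q[:,2],rcond=None)[0])
p=P[175:235,385:445].reshape(-1,3);p=p[(p[:,2]>.03)&(p[:,2]<.075)];print('plate+',cv2.minAreaRect(np.float32(p[:,:2]*1000)))
p=P[175:235,385:445].reshape(-1,3);p=p[(p[:,2]>.012)&(p[:,2]<.075)];print('base',cv2.minAreaRect(np.float32(p[:,:2]*1000)))
E
```

```text
time: 41.15
ee_pos: [0.6515, 0.0327, 0.2337]
orientation: [-0.019, 1.0, 0.0, 0.005]
force: [1.3, -0.7, 0.6]
finger_gap: 0.0018
grip_force: 0.0
cap [488.2  50.2] [87.3  9.7] 0.0 z 0.1069
cap [ 4.872e+02 -3.000e-01] [89.3  8. ] 0.3 z 0.1072
cap [488.1 -49.5] [ 7.7 87.4] 90.0 z 0.1075
tin 3488 [4.875e+02 1.000e-01] [165.3 108.9] 89.91
bar 892 [649.4 -16.7] [ 26.9 150. ] 2.35
foot 1169 [649.6 -16.7] [ 57.2 170. ] 2.57
dart in stand 48 [ 0.6546 -0.0666  0.1198] [ 0.6503 -0.0707  0.0825] [ 0.6611 -0.063   0.1424]
dart in stand 42 [ 0.6512 -0.0172  0.1197] [ 0.6473 -0.0208  0.0815] [ 0.6571 -0.0135  0.1426]
dart in stand 47 [0.65   0.0329 0.1152] [0.6463 0.0293 0.0801] [0.6553 0.037  0.1433]
[405 188  21  27 390] ((550.439208984375, -168.81117248535156), (53.44675064086914, 300.4864807128906), 57.62477493286133)
plane [ 0.65248259 -0.23255041  0.05671978] [-1.80776618  3.35335887  0.05671978]
plate+ ((654.045166015625, -235.88232421875), (88.48108673095703, 68.1690673828125), 12.5857572555542)
base ((654.2921142578125, -236.39117431640625), (90.76065826416016, 71.44052124023438), 12.64883041381836)
```

```bash
python3 -m creep '[{"jaw":0.0,"tx":0,"ty":-0.02,"tz":0,"spin":-5.2},{"jaw":0.0,"tx":0,"ty":-0.03,"tz":0,"spin":-5.2},{"jaw":0.0,"tx":0,"ty":-0.04,"tz":0,"spin":0},{"jaw":0.0,"tx":0,"ty":-0.04,"tz":0,"spin":0},{"jaw":0.0,"tx":0,"ty":-0.04,"tz":0,"spin":0},{"jaw":0.0,"tx":0,"ty":-0.04,"tz":0,"spin":0},{"jaw":0.0,"tx":0,"ty":-0.03,"tz":0,"spin":0},{"jaw":0.0,"tx":0,"ty":-0.02,"tz":0,"spin":0},{"jaw":0.0,"tx":0,"ty":0,"tz":0,"spin":0},{"jaw":0.0,"tx":0,"ty":0,"tz":0,"spin":0}]';python3 go.py .6267 -.2421 .1 102.65
python3 - <<'E'
from h import *
d=snap('side');crop(d,'s6.png',230,165,390,285,5)
E
```

```text
time: 42.2
ee_pos: [0.6984, -0.2212, 0.2259]
orientation: [-0.109, 0.994, 0.001, -0.001]
force: [0.0, 0.6, -0.7]
finger_gap: 0.0
grip_force: 0.0
t 42.2 pos [ 0.6984 -0.2212  0.2259] yaw 102.55 tilt [-0.002  0.001] q [-0.08  0.66  0.55  1.34 -0.35  1.24  2.28] gap 0.0
spin -0.1 then t(mm) [ 74.3  -4.8 126.1]
```

View pics/s6.png

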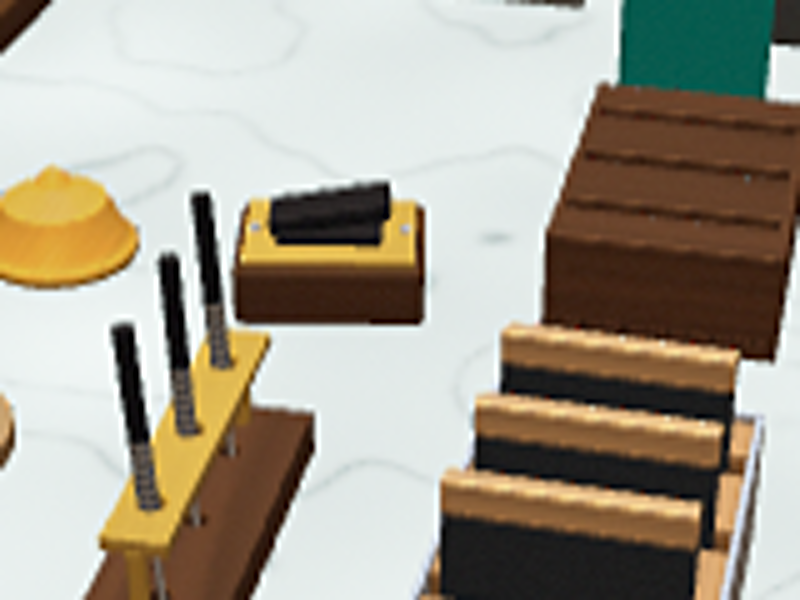

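All three darts stand in the eyelets with their points down at (232,440), (195,515) and (158,580), and all three slates are in the tin. The rocker's raised end, at (388,188), is the robot side. Now I'll press it.

```bash
python3 -m creep '[{"jaw":0.0,"tx":0.025,"ty":-0.002,"tz":0.02,"spin":0},{"jaw":0.0,"tx":0.03,"ty":-0.003,"tz":0.03,"spin":0},{"jaw":0.0,"tx":0.019,"ty":0,"tz":0.03,"spin":0},{"jaw":0.0,"tx":0,"ty":0,"tz":0.03,"spin":0},{"jaw":0.0,"tx":0,"ty":0,"tz":0.015,"spin":0},{"jaw":0.0,"tx":0,"ty":0,"tz":0,"spin":0},{"jaw":0.0,"tx":0,"ty":0,"tz":0,"spin":0}]';python3 go.py .6267 -.2421 .065 102.65
```

```text
time: 42.95
ee_pos: [0.629, -0.2416, 0.1032]
orientation: [-0.11, 0.994, -0.0, 0.0]
force: [0.4, -0.5, 1.5]
finger_gap: -0.0
grip_force: 0.0
t 42.95 pos [ 0.629  -0.2416  0.1032] yaw 102.68 tilt [ 0.0008 -0.0001] q [-0.04  0.68  0.51  1.63 -0.39  0.94  2.4 ] gap -0.0
spin 0.03 then t(mm) [ 2.3 -0.  38.2]
```

```bash
python3 -m creep '[{"jaw":0.0,"tx":0.002,"ty":0,"tz":0.02,"spin":0},{"jaw":0.0,"tx":0,"ty":0,"tz":0.01,"spin":0},{"jaw":0.0,"tx":0,"ty":0,"tz":0.004,"spin":0},{"jaw":0.0,"tx":0,"ty":0,"tz":0.004,"spin":0},{"jaw":0.0,"tx":0,"ty":0,"tz":0.002,"spin":0},{"jaw":0.0,"tx":0,"ty":0,"tz":0,"spin":0}]';python3 -m creep '[{"jaw":0.0,"tx":0,"ty":0,"tz":0.002,"spin":0},{"jaw":0.0,"tx":0,"ty":0,"tz":0.001,"spin":0},{"jaw":0.0,"tx":0,"ty":0,"tz":0,"spin":0}]'
```

```text
time: 43.55
ee_pos: [0.6261, -0.243, 0.0628]
orientation: [-0.11, 0.994, -0.0, 0.0]
force: [0.7, 0.2, 0.4]
finger_gap: 0.0002
grip_force: 0.0
time: 43.85
ee_pos: [0.6261, -0.243, 0.0596]
orientation: [-0.11, 0.994, -0.0, 0.0]
force: [-0.1, -0.1, 2.3]
finger_gap: 0.0001
grip_force: 0.9
```

```bash
python3 -m creep '[{"jaw":0.0,"tx":0,"ty":0,"tz":0.002,"spin":0},{"jaw":0.0,"tx":0,"ty":0,"tz":0.001,"spin":0},{"jaw":0.0,"tx":0,"ty":0,"tz":0,"spin":0}]';python3 -m creep '[{"jaw":0.0,"tx":0,"ty":0,"tz":0.002,"spin":0},{"jaw":0.0,"tx":0,"ty":0,"tz":0,"spin":0}]';python3 - <<'E'
from h import *
d=snap('side');crop(d,'s7.png',265,180,325,240,8)
E
```

```text
time: 44.15
ee_pos: [0.6263, -0.2432, 0.0586]
orientation: [-0.11, 0.994, 0.0, 0.001]
force: [-7.2, 1.9, 16.5]
finger_gap: 0.0003
grip_force: 8.8
time: 44.35
ee_pos: [0.6264, -0.2433, 0.0582]
orientation: [-0.11, 0.994, 0.0, 0.001]
force: [-10.2, 4.6, 29.3]
finger_gap: -0.0002
grip_force: 14.9
```

View pics/s7.png

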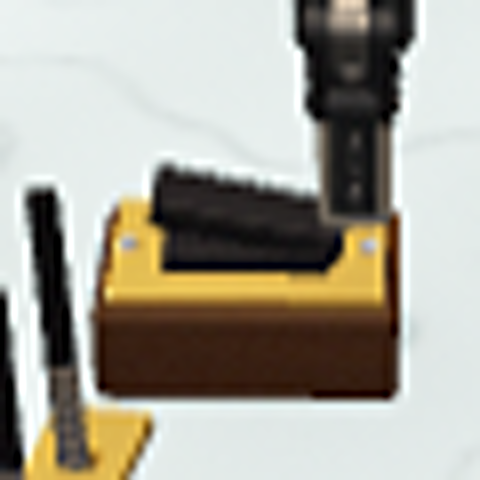

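The rocker has tipped: the near end is down under the finger at (340,220), the far end is up at (165,175), and it is on its stop at 29 N. I'll retreat and check the scene.

```bash
python3 -m creep '[{"jaw":0.0,"tx":0,"ty":0,"tz":-0.01,"spin":0},{"jaw":0.0,"tx":0,"ty":0,"tz":-0.04,"spin":0},{"jaw":0.0,"tx":0,"ty":0,"tz":-0.04,"spin":0},{"jaw":0.0,"tx":0,"ty":0,"tz":-0.04,"spin":0},{"jaw":0.0,"tx":0.03,"ty":-0.02,"tz":-0.03,"spin":0},{"jaw":0.0,"tx":0.04,"ty":-0.02,"tz":0,"spin":0},{"jaw":0.0,"tx":0.04,"ty":0,"tz":0,"spin":0},{"jaw":0.0,"tx":0.04,"ty":0,"tz":0,"spin":0},{"jaw":0.0,"tx":0,"ty":0,"tz":0,"spin":0},{"jaw":0.0,"tx":0,"ty":0,"tz":0,"spin":0}]';python3 look.py;python3 darts.py;python3 - <<'E'
from h import *
d=load('top')
for v in range(188,218,4):print(v,np.round(pt(d,416,v)*1000,1))
cv2.imwrite('pics/t9.png',d['color'][:,:,::-1])
snap('side','s9.png')
E
```

```text
time: 45.4
ee_pos: [0.4881, -0.3148, 0.215]
orientation: [-0.109, 0.994, 0.0, 0.001]
force: [0.8, 0.1, 0.5]
finger_gap: 0.0001
grip_force: 0.0
cap [488.1  50.2] [ 9.6 87.2] 89.9 z 0.107
cap [ 4.871e+02 -2.000e-01] [89.   8.1] 0.4 z 0.1073
cap [487.9 -49.5] [ 7.8 87.1] 90.0 z 0.1073
tin 3483 [ 4.876e+02 -1.000e-01] [165.1 109.1] 89.92
bar 881 [662.2 -32.6] [ 27.  149.6] 2.19
foot 1185 [662.1 -32.1] [ 57.4 170. ] 2.36
dart in stand 49 [ 0.6673 -0.0849  0.1189] [ 0.6632 -0.0895  0.0809] [ 0.6746 -0.0805  0.1415]
dart in stand 50 [0.6636 0.0145 0.1191] [0.6586 0.01   0.0817] [0.6707 0.0196 0.1429]
dart in stand 47 [ 0.6635 -0.0366  0.1193] [ 0.6605 -0.0425  0.0813] [ 0.6701 -0.0314  0.1433]
188 [ 680.1 -235.3   54.7]
192 [ 672.  -235.3   53.7]
196 [ 664.  -235.3   52.5]
200 [ 656.1 -235.4   50.9]
204 [ 648.3 -235.6   48.5]
208 [ 640.5 -235.8   46.2]
212 [ 632.5 -235.8   44.6]
216 [ 624.8 -236.2   41.2]
```

View pics/s9.png

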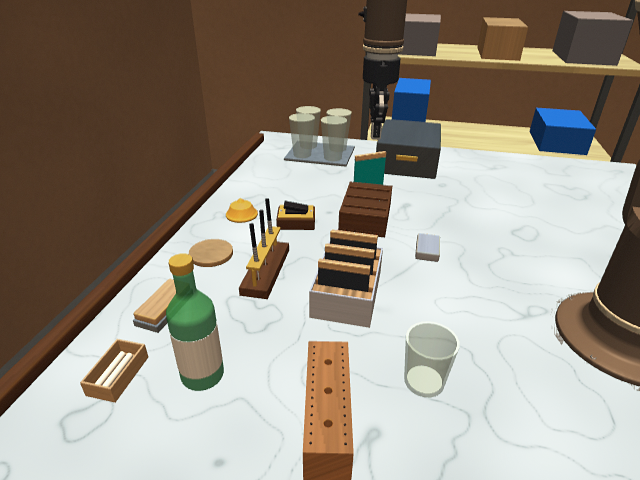

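The stand was nudged about 2 cm during the press, but all three darts are still seated (tops at 141–143 mm). The slates are on the tin's floor, the rocker slope is about -0.2, and the bystanders have not moved.

```bash
python3 -c "
from station import finish_job
print(finish_job())"
```

```text
the job is handed in; nothing more can be done
None
```

The job is handed in: all three slates stand in the tin, all three darts stand in the stand (which was knocked about 2 cm during the last press, with the darts still seated), and the board light was switched off last.

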